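Set the T-square in the cleaving jig and clamp it

ROBOT

A 6-joint arm with a two-finger parallel gripper is mounted at the origin on a cart in front of the work surface, level with it; the furniture and walls round the work are solid. World frame = base frame: x ahead of the robot, y to its left, z up, the work surface at z = 0. Lengths are in m, angles in rad, forces in N, time in s.
With the tool pointing down it reaches from about 0.3 to 0.875 m from the base axis. Payload 6.4 kg.
Tool frame: the origin (TCP) lies midway between the tips of the shut fingers; the grasp point (between the pads) lies 19 mm behind it; y points along the fingers, x is the direction in which the jaws open and shut, and the axes are right-handed (so a half turn about y gives the same grasp; the last joint's range is limited). The gripper opens to 85 mm and grips with 20 to 120 N. Pads are 22 mm wide; open, the fingers measure 114 mm over their backs; the gripper's body (76 mm by 85 mm) begins 54 mm behind the grasp point. The pads swing forward as they close: fully open they stand 13 mm farther back than shut.
Start: joints at [0.997, 0.181, 1.607, -0, 1.354, -0.206], TCP at [0.207, 0.537, 0.231] pointing down, gripper open.
Joint ranges: [-2.99, 2.99], [-0.89, 2.07], [0.3, 2.58], [-1.14, 4.28], [0, 2.63], [-3.12, 3.12]. Speed limits (rad/s): [2.57, 2.57, 3.01, 3.14, 3.14, 3.14].

INTERFACE

Orientations are given as a unit quaternion [w, x, y, z].
In Python, from bench import ctrl gives the robot as it stands.
- The arm moves only by the tool step_arm, never from a script. Its argument "commands" is a list of rows, each a list of 7 numbers: the turn, a rotation vector about the tool's x, y, z in units of 6 degrees (1.0 is 6 degrees), then the shift along the tool's x, y, z in units of 30 mm (1.0 is 30 mm), then the opening, from 0 (shut) to 1 (fully open). A call has 1 to 10 rows; each row shifts and turns the commanded pose from where the row before left it, along the tool's axes as they then stand; what a row does not reach is not made up. A row lasts 1/10 s, in which the tool goes at most 50 mm and 8.59 degrees, less where a joint would pass 70% of its speed; a pose out of reach is approached as far as the arm can. A call with a number of a shift or a turn outside -1 to 1 is refused whole. A call with a gripper value outside its range is refused whole. The fingers move at their own pace and stop on an object; the grip force is fixed at half the most. Time passes only in rows, so rows that do not move let the fingers close. It gives the time, the measured TCP pose, the force and the opening at its end, in the units of the state.
- ctrl.get_obs(): the state, without advancing time (a new reading comes with each control period).
- ctrl.camera(name): name is "side" or "top" or "wrist"; returns (picture, depth): 384x512x3 uint8, blue, green, red; 384x512 float32, m along the optical axis (not along the pixel's ray), 0 where there is no reading.
- ctrl.get_calibration(name): a dict with "intrinsics" (3x3 intrinsics, pixels), "R" (3x3) and "t" (3): a world point X has camera coordinates R X + t. Camera axes: x right, y down, z forward; pixel columns grow to the right and rows downward; lengths in m; the calibration is good to about 2 mm. A picture is of the moment at which its call begins: read the wrist's pose just before it. get_calibration takes no time and is no camera call; for the wrist camera it gives the pose at the moment of the call.
- ctrl.hand_in(): hands the job in, once; it reports no verdict.
Trained networks look in the newest picture that a camera, given by its name, has taken for a name from the list of things; names that differ only in an ending like _2 or _b are one class to them, and where a whole thing is asked for, a point or a joint stands for the part that bears it (a point fixed in the world has none). Each returns a list of dicts, best first, with "p" (0 to 1); they miss things now and then, are a little off and sometimes report something else, mostly with a low value. They report only what shows in the picture. A call takes as long as a camera call.
- ctrl.boxes_of(thing, camera): "point" ([x, y, z] in m, in the coordinates of the camera as it stood for that picture, good to about 4 mm: the middle of the surface that is visible of it).
- ctrl.silhouettes(thing, camera): "pixels" (384x512 bool, what is visible of it).
The state is a dict: "time_s": time; "q": joint angles; "dq": joint speeds; "joint_efforts": joint torques, N m; "eef_pos": TCP position; "eef_rot": TCP orientation; "wrist_force": force on the tool from outside, world axes, zero at the start; "torque": the same for the moment, N m; "opening": opening from 0.0 (shut) to 1.0 (fully open).
Only numpy, scipy, OpenCV 4.12 (cv2) and the standard library are available. Lean on these libraries where they do the work, as an engineer would, in place of code of your own. Each camera call takes 0.05 s, during which the arm holds its last target.

TASK

Set up the cleaving jig so that strips can be measured from the edge of its platform: slide the blade of the T-square in under the open clamp, lay it flat on the platform and bring it gently home, with the blade's scale edge flush along the adjustable back stop, wherever that has been set and without shifting it, and the head flush along the side of the platform. Then close the clamp down on the blade, let go, and leave the other things on the bench where they are.

Things in the scene. Friction and masses are not known exactly. Their poses are not given: they have to be found in the camera images.
- jig: White cleaving jig with lever clamp, 85 x 178 x 84 mm, bolted down. Origin on the bench under the jig, z up; y runs from the ball-ended handle (y = -80 mm) to the back stop, roughly away from the robot; x to the right from there. Base plate: top z = 14, x -42 to 42, y -41 to 89 mm. Clamp pivot along x at y = -14, z = 43 between two cheeks (x -14 to 14, y -26 to 2, up to z = 50).
- platform_edge (a point): Middle of the top edge of the platform's upright side, where the head belongs: x 28, y 52, z 20 mm of the jig, same axes. Platform: top z = 20, x -28 to 28, y 26 to 80 mm. Back stop: steel angle bar across it, x -27.5 to 27.5, along jig x, top z = 29, held by a thumb screw; slips if pushed with over 6 N. Its face (towards the handle) stands anywhere from y = 60 to 69.5 mm, NOT reported: feel for it.
- jig_lever (a joint): Clamp lever, rad; grows as the clamp opens (foot up, ball down). 0: foot 1.5 mm above the bare platform. Starts at 0.38 to 0.48, about 20 mm free between the foot and a blade on the platform. Shut on the T-square's blade it reads about 0.06. Light friction (1 N at the foot), no spring, stays where left. Push the front arm down at the nut over the foot, or raise the ball.
- clamp_nut (a point): Top of the round nut (13 mm across) on the clamp's front arm, straight over the foot (14 mm across). Turns with the lever, 66 mm from the pivot: shut on the blade it is at x 0, y 51, z 55 mm of the jig; open, 74 to 80 mm high and up to 11 mm nearer the handle. The arm is 12 mm wide in x.
- square: Loose metal T-square, 0.2 to 0.33 kg, lying flat. Origin under the middle of its head, z up. Head: bar 22 (x) x 136 (y) x 24 (z) mm. Blade: flat bar from the middle of the head along -x, x -11 to -121, y -17 to 17, z 6 to 11 mm; scale lines along its +y edge. Seated, its axes are the jig's, the blade lies on the platform and the head on the base plate beside it. Mass centre in the head.
- square_grip (a point): Grip on the head, 54 mm along +y from the head's middle, half-way up (z = 12 mm of the T-square), axes as the T-square's. Grasp across the head's 22 mm width (along x). When seated, this end of the head stands out behind the jig, clear of the clamp.
- square_corner (a point): Inner corner of the T-square, where the head's inner face, the blade's +y (scale) edge and the blade's underside meet: x -11, y 17, z 6 mm of the T-square, same axes. Seated, it is at x 28, z 20 mm of the jig and at the y of the back stop's face.
- sample_box: Bystander: flat sample box with clear lid, 54 x 52 x 16 mm, to the left of the jig; origin under it. Leave it alone.
- dish: Bystander: covered round dish, 60 mm across, 16 mm high, behind the jig; origin under it. Leave it alone.

How it is judged:
By the outcome, as a careful person would: the job done as asked, in the order asked, and still so for the second after the job is handed in, with the robot touching nothing.
It also fails if it takes over 61 s, if anything falls off the work surface, if the arm or the gripper's body presses on something with over 40 N, if the wrist force passes 120 N, or if a joint passes its speed limit or range.

## Working session

There is one attempt and no reset: what is moved stays moved. The work goes in short steps, Python scripts to look and compute and a tool call to move; the robot and the scene stay as the last step left them, time stands still between calls to the robot, and variables do not carry over. Pictures are saved under pics/ and viewed, and the job is handed in when it is done.

Besides the shell and the picture viewer there is one more tool, called after "Emit:" in YAML: its name, and indented under it one key for each argument. step_arm: Moves the arm, as the interface text tells. Its arguments: {"type":"object","properties":{"commands":{"type":"array"}},"required":["commands"]}

```bash
ls; mkdir -p pics; python3 - <<'E'
from bench import ctrl
import cv2,numpy as np
print(ctrl.get_obs())
for n in("side","top","wrist"):
    im,d=ctrl.camera(n); cv2.imwrite(f"pics/{n}0.png",im); np.savez(f"{n}0.npz",im=im,d=d)
    c=ctrl.get_calibration(n); print(n,c)
    for th in("jig","square","sample_box","dish","clamp_nut","square_grip","square_corner","platform_edge"):
        r=ctrl.boxes_of(th,n)[:2]
        for b in r:
            print(th,round(b["p"],2),np.round(c["R"].T@(np.array(b["point"])-c["t"]),4))
E
```

```text
pics
{'time_s': 0.0, 'q': array([ 9.96712586e-01,  1.81549025e-01,  1.60799318e+00, -1.64053212e-05,
        1.35381028e+00, -2.06303218e-01]), 'dq': array([ 2.68355584e-04, -5.17735021e-04, -6.47533587e-04, -6.00212309e-05,
        4.02210186e-04, -7.43109554e-04]), 'joint_efforts': array([-5.27248449e-04, -4.44879448e+01, -3.51330256e+01, -3.07958080e-04,
        9.29336355e-03,  7.52057957e-06]), 'eef_pos': array([0.20642361, 0.53608028, 0.23038684]), 'eef_rot': array([-0.58275199,  0.58324153,  0.3995709 , -0.40071501]), 'wrist_force': array([-0.32609479, -0.91671161,  0.33118609]), 'torque': array([-0.06331599,  0.00228134,  0.01661526]), 'opening': 0.998179153207989}
side {'intrinsics': array([[403.61915416,   0.        , 257.97369582],
       [  0.        , 403.61915416, 188.71174091],
       [  0.        ,   0.        ,   1.        ]]), 'R': array([[-0.9963982 ,  0.08335074, -0.01559769],
       [ 0.06807963,  0.67664541, -0.73315493],
       [-0.0505549 , -0.73157613, -0.67988276]]), 't': array([ 0.6027102 , -0.01831673,  1.21174047])}
jig 0.5 [0.5463 0.0242 0.0559]
square 0
[... 776 characters left out ...]
0485]
dish 0.61 [0.7587 0.0786 0.0173]
clamp_nut 0.64 [0.5254 0.0256 0.0524]
clamp_nut 0.29 [0.5642 0.0231 0.0153]
square_grip 0.63 [ 0.5877 -0.2536  0.0119]
square_grip 0.34 [0.5238 0.0207 0.0518]
square_corner 0.94 [ 0.5862 -0.2497  0.0112]
platform_edge 0.73 [0.5644 0.025  0.0123]
wrist {'intrinsics': array([[300.06001334,   0.        , 259.22507244],
       [  0.        , 300.06001334, 188.74500221],
       [  0.        ,   0.        ,   1.        ]]), 'R': array([[ 3.60083722e-01,  9.32919625e-01,  8.28866658e-04],
       [ 8.98045790e-01, -3.46863669e-01,  2.70553793e-01],
       [ 2.52692447e-01, -9.66776567e-02, -9.62704502e-01]]), 't': array([-0.57496166, -0.03522119,  0.37786496])}
```

View pics/top0.png

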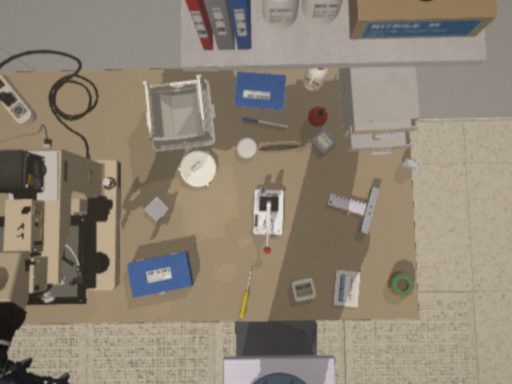

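View pics/side0.png

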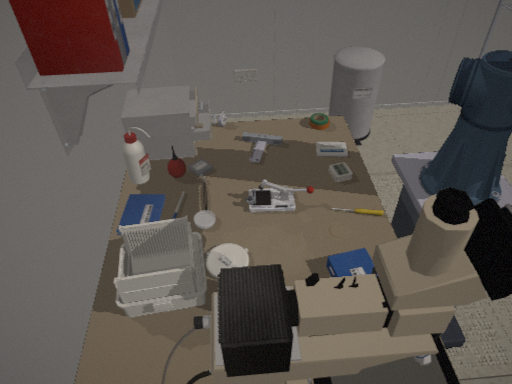

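View pics/wrist0.png

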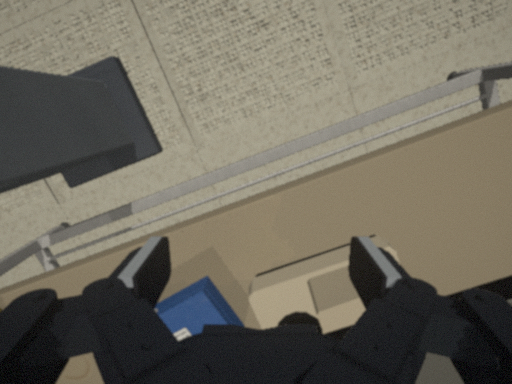

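The top view shows the jig at about px (268,212) with its handle towards the robot. The square is at about (355,207) with its blade pointing left to the jig, and the dish is at (246,148). Next I'll fit the poses.

```bash
cat > h.py <<'E'
from bench import ctrl
import cv2,numpy as np
from scipy.spatial.transform import Rotation as Ro
np.set_printoptions(suppress=True,precision=4)
def rot(q): return Ro.from_quat([q[1],q[2],q[3],q[0]])
def cloud(d,c):
    K=c["intrinsics"];h,w=d.shape
    u,v=np.meshgrid(np.arange(w),np.arange(h))
    P=np.stack([(u-K[0,2])/K[0,0]*d,(v-K[1,2])/K[1,1]*d,d],-1)
    return (P-c["t"])@c["R"]
def proj(X,c):
    p=np.asarray(X)@c["R"].T+c["t"]; q=p@c["intrinsics"].T
    return q[...,:2]/q[...,2:]
def shot(n,name):
    c=ctrl.get_calibration(n); im,d=ctrl.camera(n)
    np.savez(name+".npz",im=im,d=d,**c); cv2.imwrite(f"pics/{name}.png",im); return im,d,c
E
python3 - <<'E'
from h import *
o=ctrl.get_obs(); R=rot(o["eef_rot"]).as_matrix(); print("toolR",R)
z=np.load("top0.npz");c=ctrl.get_calibration("top")
W=cloud(z["d"],c)
im=z["im"]
cv2.imwrite("pics/topz.png",cv2.resize(im[130:280,220:400],None,fx=4,fy=4,interpolation=cv2.INTER_CUBIC))
print(W[185:240:4,364:380:2,2])
cw=ctrl.get_calibration("wrist"); print("cam in tool", R.T@(-cw["R"].T@cw["t"]-o["eef_pos"]), (cw["R"]@R))
E
```

```text
toolR [[ 0.3595 -0.0001 -0.9331]
 [ 0.9331 -0.      0.3595]
 [-0.0001 -1.      0.    ]]
[[ 0.0028  0.0007 -0.0018  0.0025  0.0009  0.0014  0.0054 -0.0007]
 [-0.0007  0.0002  0.0011  0.0013  0.0221  0.0251  0.022   0.0261]
 [ 0.0018  0.0002  0.0017  0.0222  0.0241  0.0249  0.0218  0.0222]
 [ 0.0003 -0.003   0.0066  0.0273  0.0273  0.0257  0.0273  0.0006]
 [ 0.0056 -0.0033  0.0223  0.0254  0.024   0.0269  0.003   0.0018]
 [ 0.0125  0.0104  0.0267  0.0214  0.0246  0.0218  0.0037  0.0004]
 [ 0.008   0.0235  0.0257  0.0256  0.0236  0.0008 -0.0006 -0.0006]
 [ 0.012   0.0245  0.0214  0.0229  0.0221  0.003  -0.0003  0.0015]
 [ 0.0272  0.0278  0.027   0.0237  0.0023  0.0039  0.0029 -0.0011]
 [ 0.0235  0.0249  0.0223  0.0238  0.0045 -0.0014 -0.0023 -0.0009]
 [ 0.0253  0.0251  0.0259  0.0021  0.0022  0.0026  0.0021  0.004 ]
 [ 0.0258  0.0273  0.0272 -0.0014  0.0002  0.0016 -0.0001 -0.0019]
 [ 0.0025  0.0193  0.0037 -0.0034 -0.0004  0.0015  0.0005 -0.004 ]
 [ 0.0023  0.0007  0.0005  0.0005  0.0029  0.0014  0.0001 -0.0033]]
cam in tool [-0.0003 -0.1425  0.068 ] [[ 1.     -0.0009 -0.0006]
 [-0.0008 -0.2706 -0.9627]
 [ 0.0007  0.9627 -0.2706]]
```

View pics/topz.png

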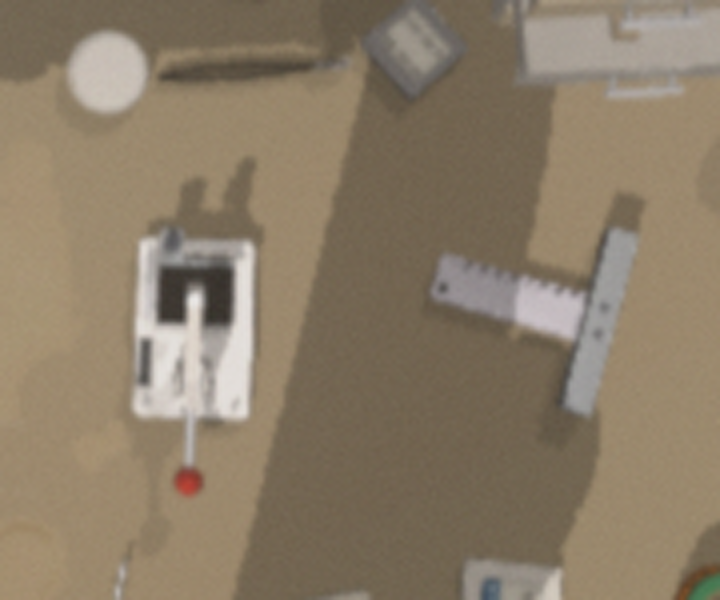

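```bash
cat >> h.py <<'E'
def unproj(px,z,c):
    px=np.atleast_2d(px).astype(float);K=c["intrinsics"]
    r=np.c_[(px-K[[0,1],[2,2]])/K[[0,1],[0,1]],np.ones(len(px))]@c["R"]
    C=-c["R"].T@c["t"]
    return C+r*((z-C[2])/r[:,2])[:,None]
def delta(tp,tR,o=None):
    "shift in tool units, turn units to target"
    o=o or ctrl.get_obs();R=rot(o["eef_rot"])
    print("t",o["time_s"],"pos",o["eef_pos"],"F",o["wrist_force"],"op",o["opening"])
    print("turn units",(R.inv()*tR).as_rotvec()/np.radians(6)," shift in target axes units",tR.inv().apply(np.array(tp)-o["eef_pos"])/.03, "in current axes",R.inv().apply(np.array(tp)-o["eef_pos"])/.03)
def down(yaw):
    "tool x at yaw (rad) in world, y down"
    x=np.array([np.cos(yaw),np.sin(yaw),0]);y=np.array([0,0,-1.]);return Ro.from_matrix(np.c_[x,y,np.cross(x,y)])
E
python3 - <<'E'
from h import *
c=ctrl.get_calibration("top")
f=lambda L:np.array(L)/4+[220,130]
sq=unproj(f([[622,230],[577,415],[600,320],[435,275]]),.024,c);print(sq)
d=sq[0]-sq[1];print("len",np.linalg.norm(d),"yaw of sq y",np.degrees(np.arctan2(d[1],d[0])))
j=unproj(f([[140,240],[255,240],[133,415],[248,418]]),.014,c);print(j);
d=(j[0]+j[1]-j[2]-j[3])[:2];print("yaw jig y",np.degrees(np.arctan2(d[1],d[0])),j.mean(0))
delta([0.60,0.02,.16],down(np.pi/2))
E
```

```text
[[ 0.6318 -0.2917  0.024 ]
 [ 0.4991 -0.2543  0.024 ]
 [ 0.5669 -0.2733  0.024 ]
 [ 0.6014 -0.1556  0.024 ]]
len 0.1378542186417042 yaw of sq y -15.770342073350415
[[ 0.6314  0.0579  0.014 ]
 [ 0.6299 -0.0263  0.014 ]
 [ 0.5039  0.0649  0.014 ]
 [ 0.5004 -0.0186  0.014 ]]
yaw jig y -3.265349252723684 [0.5664 0.0195 0.014 ]
t 1.35 pos [0.2067 0.5366 0.2313] F [ 0.5498  0.8559 -0.2895] op 0.9982549623453874
turn units [-0.0004 -3.512  -0.0004]  shift in target axes units [-17.2185   2.3756 -13.1092] in current axes [-11.3538   2.3755 -18.4234]
```

Emit:
step_arm:
  commands:
    - [0,-1,0,-0.7,0,-1,1]
    - [0,-1,0,-0.7,0,-1,1]
    - [0,-1,0,-0.8,0,-0.9,1]
    - [0,0,0,-1,0,-0.8,1]
    - [0,0,0,-1,0,-0.8,1]
    - [0,0,0,-1,0,-0.8,1]
    - [0,0,0,-1,0,-0.8,1]
    - [0,0,0,-1,0,-0.8,1]
    - [0,0,0,-1,0,-0.8,1]
    - [0,0,0,-1,0.2,-0.8,1]

```text
time_s: 2.35
eef_pos: [0.4314, 0.2302, 0.2263]
eef_rot: [-0.513, 0.514, 0.487, -0.486]
wrist_force: [0.5, -0.5, 0.9]
opening: 0.998
```

Emit:
step_arm:
  commands:
    - [0,0,0,-1,0.2,-0.7,1]
    - [0,0,0,-1,0.2,-0.7,1]
    - [0,0,0,-1,0.2,-0.7,1]
    - [0,0,0,-1,0.2,-0.7,1]
    - [0,0,0,-1,0.2,-0.5,1]
    - [0,0,0,-1,0.2,-0.5,1]
    - [0,0,0,-1,0.2,-0.3,1]

```text
time_s: 3.05
eef_pos: [0.5425, 0.0136, 0.1832]
eef_rot: [-0.513, 0.513, 0.486, -0.486]
wrist_force: [0.4, -0.3, -0.5]
opening: 1.004
```

```bash
python3 - <<'E'
from h import *
delta([0.60,0.02,.17],down(np.radians(87)))
shot("wrist","w1")
E
```

```text
t 3.05 pos [0.5425 0.0136 0.1832] F [ 0.3932 -0.3302 -0.4747] op 1.0037408784431705
turn units [ 0.0061 -0.0151 -0.0004]  shift in target axes units [ 0.3128  0.4387 -1.9035] in current axes [ 0.3159  0.4399 -1.9027]
```

View pics/w1.png

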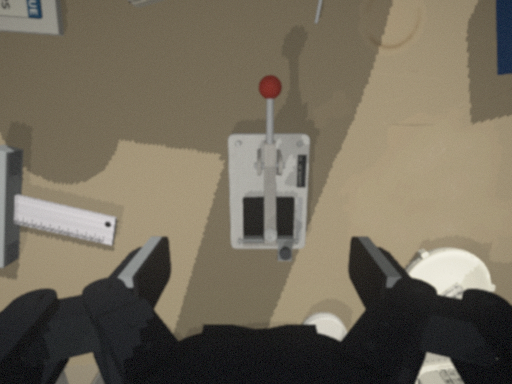

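```bash
python3 - <<'E'
from h import *
im=cv2.imread("pics/w1.png")
cv2.imwrite("pics/w1z.png",cv2.resize(im[125:265,205:335],None,fx=5.5,fy=4.2*5.5/5.5,interpolation=cv2.INTER_CUBIC))
cv2.imwrite("pics/w1z.png",cv2.resize(im[125:265,215:325],None,fx=4.2,fy=4.2,interpolation=cv2.INTER_CUBIC))
E
```

```text
(no output)
```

View pics/w1z.png

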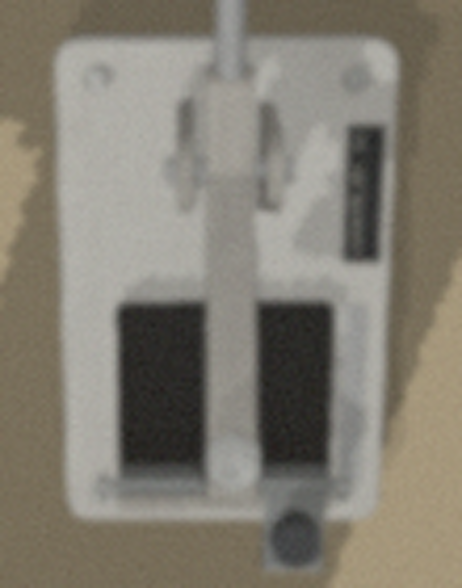

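```bash
python3 - <<'E'
from h import *
z=np.load("w1.npz");c={k:z[k] for k in("intrinsics","R","t")}
f=lambda L:np.array(L)/4.2+[215,125]
b=unproj(f([[57,40],[398,40],[68,518],[378,518]]),.014,c);print("base",b)
y=(b[2]+b[3]-b[0]-b[1])[:2];print(np.linalg.norm(y)/2,np.degrees(np.arctan2(y[1],y[0])))
x=(b[0]+b[2]-b[1]-b[3])[:2];print(np.linalg.norm(x)/2,np.degrees(np.arctan2(x[1],x[0]))+90, b.mean(0))
p=unproj(f([[118,302],[333,302],[120,465],[330,465]]),.020,c);print("plat",p)
print("stop top",unproj(f([[110,480],[200,480],[330,480]]),.029,c)," bot ", unproj(f([[118,467],[330,467]]),.020,c))
n=unproj(f([[232,460]]),.077,c);print("nut",n)
W=cloud(z["d"],c)
print("nut z",W[231:240:2,266:276:2,2])
# square edges in this view
print("base z",W[160:240:20,233:237,2])
cv2.imwrite("pics/w1s.png",cv2.resize(cv2.imread("pics/w1.png")[140:275,0:125],None,fx=4.2,fy=4.2,interpolation=cv2.INTER_CUBIC))
E
```

```text
base [[ 0.5027 -0.016   0.014 ]
 [ 0.5072  0.0672  0.014 ]
 [ 0.631  -0.0236  0.014 ]
 [ 0.6357  0.0606  0.014 ]]
0.1286101610978916 -3.151251914879668
0.08386482990678061 -3.133482789826232 [0.5691 0.0221 0.014 ]
plat [[ 0.5685 -0.0053  0.02  ]
 [ 0.5715  0.0492  0.02  ]
 [ 0.6134 -0.0079  0.02  ]
 [ 0.6165  0.0474  0.02  ]]
stop top [[ 0.6134 -0.01    0.029 ]
 [ 0.6146  0.013   0.029 ]
 [ 0.6165  0.0464  0.029 ]]  bot  [[ 0.614  -0.0085  0.02  ]
 [ 0.617   0.0474  0.02  ]]
nut [[0.5877 0.0207 0.077 ]]
nut z [[0.0787 0.0795 0.0799 0.0789 0.0802]
 [0.0803 0.0792 0.079  0.0802 0.0791]
 [0.0809 0.0804 0.0809 0.0804 0.0806]
 [0.0829 0.081  0.08   0.082  0.0815]
 [0.081  0.0822 0.0819 0.0824 0.0827]]
base z [[0.0138 0.0137 0.0128 0.0137]
 [0.013  0.0123 0.0147 0.0133]
 [0.0141 0.0144 0.0131 0.0143]
 [0.0143 0.0137 0.0126 0.0136]]
```

View pics/w1s.png

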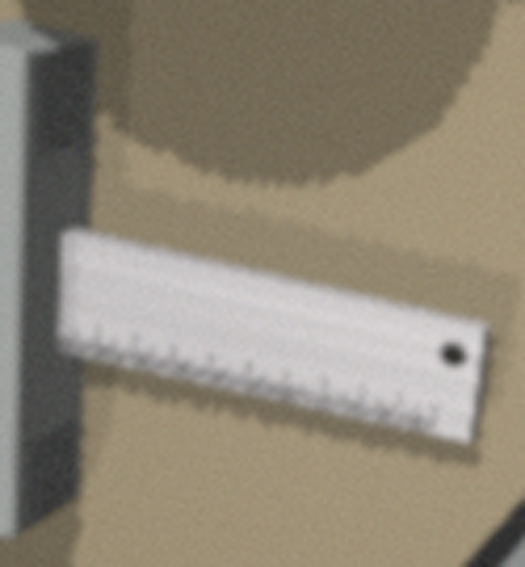

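```bash
python3 - <<'E'
from h import *
delta([0.60,-0.25,.14],down(np.radians(74.2)))
E
```

```text
t 3.1 pos [0.5429 0.0095 0.1822] F [-0.0514 -3.5479 -0.8015] op 1.0016945369090808
turn units [ 0.0034  2.0974 -0.0245]  shift in target axes units [-7.8061  1.4065 -4.1881] in current axes [-8.5274  1.4287 -2.3867]
```

Emit:
step_arm:
  commands:
    - [0,0.5,0,-1,0.15,-0.3,1]
    - [0,0.5,0,-1,0.15,-0.3,1]
    - [0,0.5,0,-1,0.2,-0.4,1]
    - [0,0.5,0,-1,0.2,-0.5,1]
    - [0,0.1,0,-1,0.2,-0.5,1]
    - [0,0,0,-1,0.2,-0.6,1]
    - [0,0,0,-1,0.2,-0.6,1]
    - [0,0,0,-0.6,0.1,-0.5,1]
    - [0,0,0,0,0,0,1]

```text
time_s: 4.0
eef_pos: [0.6053, -0.2348, 0.1406]
eef_rot: [-0.564, 0.564, 0.426, -0.426]
wrist_force: [-0.2, 1.4, 0.4]
opening: 0.997
```

```bash
python3 - <<'E'
from h import *
delta([0.60,-0.25,.14],down(np.radians(74.2)))
im,d,c=shot("wrist","w2")
cv2.imwrite("pics/w2b.png",cv2.resize(im,(800,600),interpolation=cv2.INTER_CUBIC))
E
```

```text
t 4.0 pos [ 0.6053 -0.2348  0.1406] F [-0.175   1.3739  0.4137] op 0.9965809126188728
turn units [ 0.0015 -0.0084 -0.0057]  shift in target axes units [-0.5369  0.0202  0.0309] in current axes [-0.537   0.0205  0.0305]
```

View pics/w2b.png

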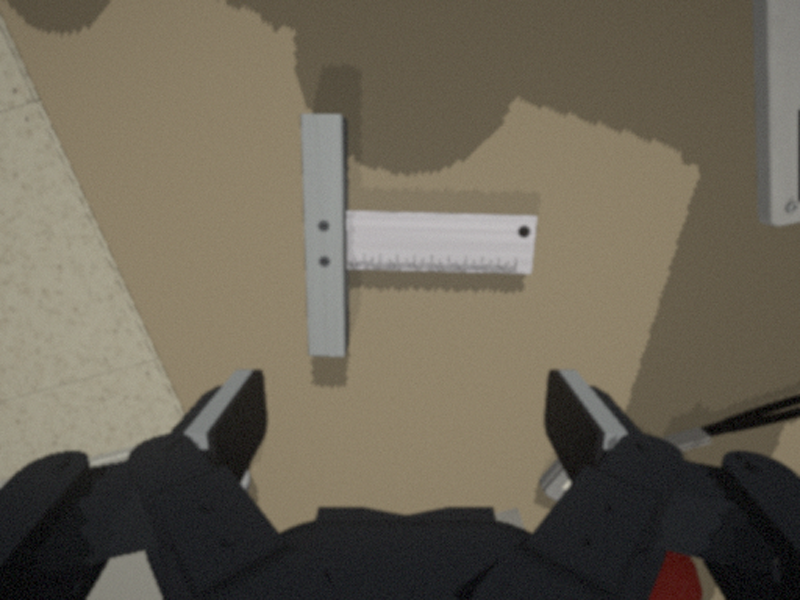

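```bash
python3 - <<'E'
from h import *
z=np.load("w2.npz");c={k:z[k] for k in("intrinsics","R","t")}
f=lambda L:np.array(L)*.64
h=unproj(f([[302,114],[343,114],[309,356],[347,356]]),.024,c);print(h)
y=(h[2]+h[3]-h[0]-h[1])[:2]/2;print(np.linalg.norm(y),np.degrees(np.arctan2(y[1],y[0])),np.linalg.norm(h[0]-h[1]),np.linalg.norm(h[2]-h[3]),h.mean(0))
b=unproj(f([[347,210],[537,216],[347,270],[532,273]]),.011,c);print(b)
for i,k in((0,1),(2,3)):
    v=b[i]-b[k];print(np.linalg.norm(v),np.degrees(np.arctan2(v[1],v[0]))+90)
m=h.mean(0)[:2]; yw=np.arctan2(y[1],y[0]); g=m+.054*np.array([np.cos(yw),np.sin(yw)])
print("grip",g)
delta([*g,-0.004],down(yw+np.pi/2))
E
```

```text
[[ 0.5017 -0.261   0.024 ]
 [ 0.5075 -0.2406  0.024 ]
 [ 0.6306 -0.3018  0.024 ]
 [ 0.6368 -0.28    0.024 ]]
0.13518601028522223 -17.222663166368875 0.02123265029223262 0.02264569955935671 [ 0.5691 -0.2709  0.024 ]
[[ 0.5556 -0.2555  0.011 ]
 [ 0.5888 -0.1514  0.011 ]
 [ 0.5892 -0.2663  0.011 ]
 [ 0.6211 -0.161   0.011 ]]
0.10931980187507613 -17.671353546696608
0.11005216510130122 -16.834387843973033
grip [ 0.6207 -0.2868]
t 4.05 pos [ 0.6049 -0.2329  0.1408] F [-0.2871  0.4751  0.2373] op 0.9989215371612706
turn units [-0.0058  0.2385  0.0025]  shift in target axes units [-1.5611  4.825  -1.0355] in current axes [-1.5878  4.824  -0.9991]
```

Emit:
step_arm:
  commands:
    - [0,0.24,0,-0.8,0.6,-0.5,1]
    - [0,0,0,-0.77,0.9,-0.53,1]
    - [0,0,0,0,1,0,1]
    - [0,0,0,0,1,0,1]
    - [0,0,0,0,0.7,0,1]
    - [0,0,0,0,0.4,0,1]
    - [0,0,0,0,0,0,1]
    - [0,0,0,0,0,0,1]

```text
time_s: 4.85
eef_pos: [0.622, -0.2854, 0.0044]
eef_rot: [-0.568, 0.569, 0.42, -0.42]
wrist_force: [1.0, -0.5, 0.3]
opening: 0.997
```

```bash
python3 - <<'E'
from h import *
delta([.6207,-.2868,0.002],down(np.radians(72.8)))
im,d,c=shot("wrist","w3")
E
```

```text
t 4.85 pos [ 0.622  -0.2854  0.0044] F [ 0.9546 -0.4969  0.3234] op 0.9970712051562832
turn units [ 0.0103  0.0213 -0.0028]  shift in target axes units [-0.057   0.0793  0.0285] in current axes [-0.0569  0.0793  0.0287]
```

View pics/w3.png

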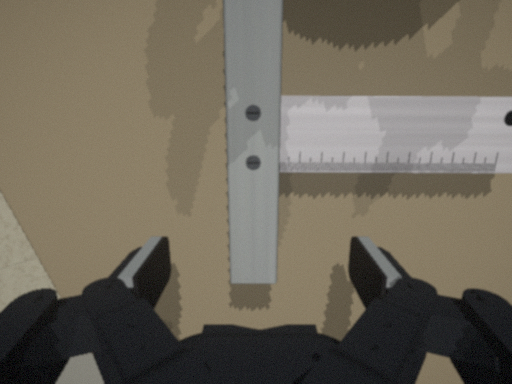

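Emit:
step_arm:
  commands:
    - [0,0,0,-0.05,0.07,0,0.5]
    - [0,0,0,0,0,0,0.3]
    - [0,0,0,0,0,0,0]
    - [0,0,0,0,0,0,0]
    - [0,0,0,0,0,0,0]
    - [0,0,0,0,0,0,0]
    - [0,0,0,0,0,0,0]

```text
time_s: 5.6
eef_pos: [0.6213, -0.2875, 0.0017]
eef_rot: [-0.569, 0.569, 0.42, -0.42]
wrist_force: [0.6, -0.5, 3.0]
opening: 0.246
```

```bash
python3 - <<'E'
from h import *
delta([.6207,-.2868,0.002],down(np.radians(72.8)))
im,d,c=shot("wrist","w4")
E
```

```text
t 5.6 pos [ 0.6213 -0.2875  0.0017] F [ 0.5889 -0.4656  2.9502] op 0.2460398396281693
turn units [ 0.0082  0.0143 -0.0031]  shift in target axes units [ 0.0154 -0.0105  0.0249] in current axes [ 0.0154 -0.0105  0.0249]
```

View pics/w4.png

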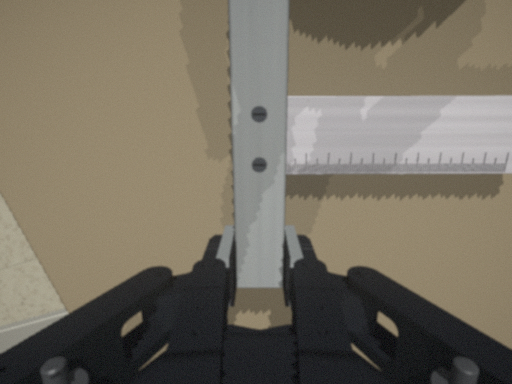

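```bash
python3 - <<'E'
from h import *
z=np.load("w4.npz");c={k:z[k] for k in("intrinsics","R","t")}
o=ctrl.get_obs();R=rot(o["eef_rot"]);P=o["eef_pos"]
g=lambda px,zz: print(R.inv().apply(unproj(px,zz,c)-P)*1000)
g([[237,287],[283,287],[230,5],[289,5],[231,100],[288,100]],.024)   # head end / sides
g([[289,174],[509,174],[289,96],[509,96]],.011)  # blade edges
E
```

```text
[[-10.49   -22.289  -12.5312]
 [ 10.5881 -22.2962 -12.5499]
 [-10.6063 -22.3878 101.9506]
 [ 10.3183 -22.395  101.9417]
 [-11.0948 -22.3598  69.6409]
 [ 10.7865 -22.3673  69.6287]]
[[ 13.2694  -9.3404  37.5389]
 [113.3316  -9.3747  37.4714]
 [ 12.3756  -9.3694  71.4303]
 [105.6874  -9.4013  71.3789]]
```

Emit:
step_arm:
  commands:
    - [0,0,0,0,-0.3,0,0]
    - [0,0,0,0,-0.5,0,0]
    - [0,0,0,0,0,0,0]

```text
time_s: 5.95
eef_pos: [0.6224, -0.288, 0.0279]
eef_rot: [-0.568, 0.57, 0.421, -0.42]
wrist_force: [0.5, -1.3, -2.3]
opening: 0.248
```

```bash
cat >> h.py <<'E'
O=np.array([.5447,.0232]);JY=np.radians(-3.15)
Yv=np.array([np.cos(JY),np.sin(JY)]);Xv=np.array([np.cos(JY-np.pi/2),np.sin(JY-np.pi/2)])
def j2w(x,y,z): return np.array([*(O+(x*Xv+y*Yv)/1000),z/1000])
def w2j(p): 
    d=np.asarray(p)[:2]-O; return np.array([d@Xv,d@Yv,p[2]])*1000
TJ=down(JY+np.pi/2)
E
python3 - <<'E'
from h import *
delta(j2w(170,97,23),TJ)
im,d,c=shot("wrist","w5")
E
```

```text
t 5.95 pos [ 0.6224 -0.288   0.0279] F [ 0.4964 -1.314  -2.3251] op 0.24769573541159606
turn units [ 0.0343 -2.3263 -0.0148]  shift in target axes units [ 4.5494  0.1644 -0.0777] in current axes [4.434  0.1557 1.0225]
```

View pics/w5.png

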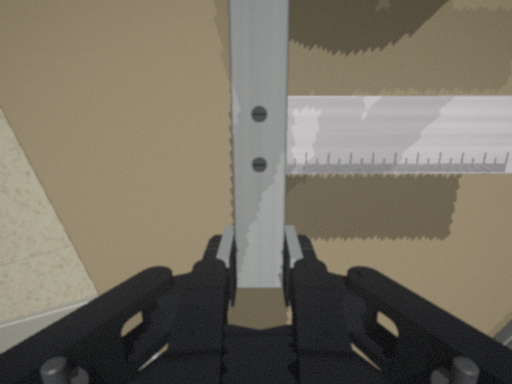

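Emit:
step_arm:
  commands:
    - [0,-0.3,0,0.4,0,0.1,0]
    - [0,-0.5,0,0.7,0,0.15,0]
    - [0,-0.5,0,0.9,0.03,0,0]
    - [0,-0.5,0,0.9,0.03,-0.05,0]
    - [0,-0.4,0,0.9,0.05,-0.05,0]
    - [0,-0.12,0,0.7,0.05,0,0]
    - [0,0,0,0,0,0,0]
    - [0,0,0,0,0,0,0]

```text
time_s: 6.8
eef_pos: [0.6398, -0.1509, 0.0198]
eef_rot: [0.513, -0.512, -0.487, 0.487]
wrist_force: [-0.2, 0.4, -2.8]
opening: 0.241
```

```bash
python3 - <<'E'
from h import *
delta(j2w(170,97,23),TJ)
print(w2j(ctrl.get_obs()["eef_pos"]))
im,d,c=shot("wrist","w6")
E
```

```text
t 6.8 pos [ 0.6398 -0.1509  0.0198] F [-0.1754  0.4381 -2.7841] op 0.24119574955552933
turn units [-0.0121  0.0276  0.0035]  shift in target axes units [-0.0461 -0.1058  0.2509] in current axes [-0.0454 -0.1055  0.2511]
[168.6166 104.5263  19.8259]
```

View pics/w6.png

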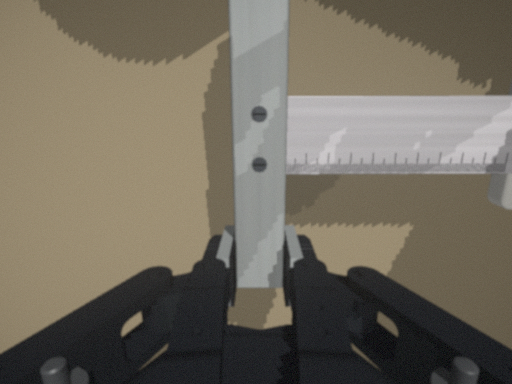

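Emit:
step_arm:
  commands:
    - [0,0.03,0,0,-0.12,0.25,0]
    - [0,0,0,0.4,0,0,0]
    - [0,0,0,0.6,0,0,0]
    - [0,0,0,0.6,0,0,0]
    - [0,0,0,0.6,0,0,0]
    - [0,0,0,0.5,0,0,0]
    - [0,0,0,0.3,0,0,0]
    - [0,0,0,0,0,0,0]
    - [0,0,0,0,0,0,0]

```text
time_s: 7.75
eef_pos: [0.6382, -0.0626, 0.024]
eef_rot: [-0.514, 0.514, 0.485, -0.485]
wrist_force: [0.6, 0.1, -2.8]
opening: 0.243
```

```bash
python3 - <<'E'
from h import *
delta(j2w(41,97,23),TJ)
print(w2j(ctrl.get_obs()["eef_pos"]))
im,d,c=shot("wrist","w7")
cv2.imwrite("pics/w7b.png",cv2.resize(im[:300,200:],None,fx=2.4,fy=2.0*1.2,interpolation=cv2.INTER_CUBIC)[:600])
im,d,c=shot("side","s7")
cv2.imwrite("pics/s7b.png",cv2.resize(im[140:240,210:340],None,fx=6,fy=6,interpolation=cv2.INTER_CUBIC))
E
```

```text
t 7.75 pos [ 0.6382 -0.0626  0.024 ] F [ 0.6488  0.1369 -2.7662] op 0.2425590997414355
turn units [ 0.0015 -0.0304 -0.0039]  shift in target axes units [1.3193 0.0338 0.0372] in current axes [1.3191 0.0332 0.0414]
[80.5777 98.1165 24.0138]
```

View pics/w7b.png

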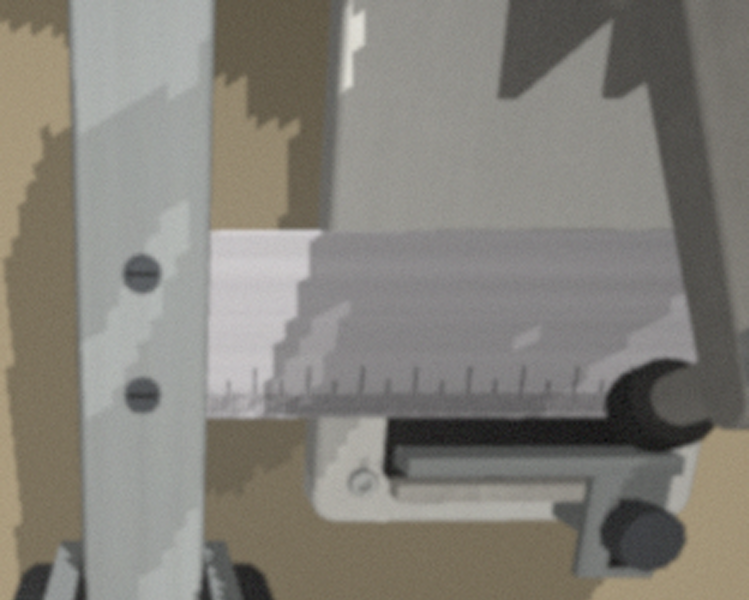

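View pics/s7b.png

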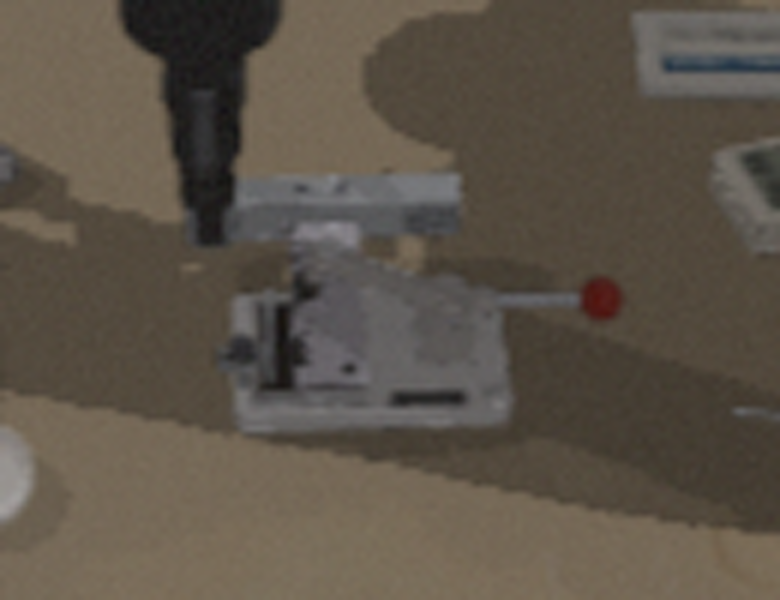

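```bash
python3 - <<'E'
from h import *
z=np.load("w7.npz");c={k:z[k] for k in("intrinsics","R","t")}
im=z["im"]
cv2.imwrite("pics/w7c.png",cv2.resize(im[160:250,320:500],None,fx=4.4,fy=4.4,interpolation=cv2.INTER_CUBIC))
f=lambda L:np.array(L)/2.4+[200,0]
def a(px,zz):
    w=unproj(f(px),zz,c);v=w[1]-w[0];print([w2j(p) for p in w],np.degrees(np.arctan2(v[1],v[0]))-90)
a([[207,418],[605,415]],.0333)
a([[400,452],[680,458]],.029); a([[400,472],[675,478]],.029)
a([[330,520],[580,520]],.014)
a([[207,520],[213,100]],.0463)
a([[314,470],[338,60]],.014)
o=ctrl.get_obs();r=rot(o["eef_rot"]).as_matrix();print(np.degrees(np.arctan2(r[1,0],r[0,0]))-90)
E
```

```text
[array([68.5628, 60.6188, 33.3   ]), array([-6.7885, 60.3259, 33.3   ])] -2.927274080588134
[array([29.7586, 68.6641, 29.    ]), array([-26.018 ,  70.1177,  29.    ])] -4.642852714506176
[array([29.3715, 72.8159, 29.    ]), array([-25.8446,  74.2876,  29.    ])] -4.676733656086839
[array([38.5174, 88.7814, 14.    ]), array([-17.9693,  89.0015,  14.    ])] -3.373250969943882
[array([69.3721, 76.2394, 46.3   ]), array([69.8674,  7.9767, 46.3   ])] 87.26574887183531
[array([42.8515, 76.9525, 14.    ]), array([43.2545, -4.8128, 14.    ])] 87.13241293352917
-3.402829020701219
```

View pics/w7c.png

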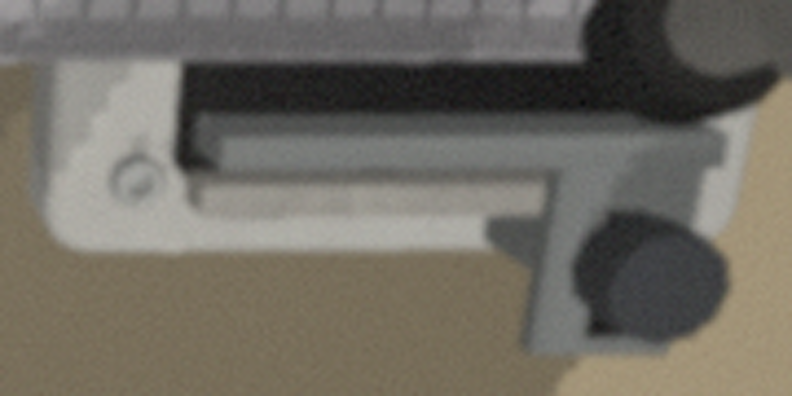

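```bash
python3 - <<'E'
from h import *
z=np.load("w7.npz");c={k:z[k] for k in("intrinsics","R","t")}
f=lambda L:np.array(L)/4.4+[320,160]
def a(px,zz):
    w=unproj(f(px),zz,c);v=w[1]-w[0];print([w2j(p) for p in w],np.degrees(np.arctan2(v[1],v[0]))-90)
a([[205,114],[600,112]],.020)
a([[220,136],[600,133]],.029)
a([[220,172],[550,170]],.029)
a([[190,60],[180,160]],.020)
E
```

```text
[array([26.5748, 69.9227, 20.    ]), array([-18.8059,  69.8594,  20.    ])] -3.070141900157992
[array([28.0494, 69.9466, 29.    ]), array([-13.097 ,  69.7671,  29.    ])] -2.9000375639004403
[array([27.6552, 74.0422, 29.    ]), array([-8.3677, 73.9526, 29.    ])] -3.0074012204967318
[array([28.8726, 63.5546, 20.    ]), array([28.962 , 75.4468, 20.    ])] -93.58066684383391
```

Emit:
step_arm:
  commands:
    - [0,0,0,0.3,0,0,0]
    - [0,0,0,0.4,0,0,0]
    - [0,0,0,0.35,0,0,0]
    - [0,0,0,0.15,0,0,0]
    - [0,0,0,0,0.1,0,0]
    - [0,0,0,0,0.1,0,0]
    - [0,0,0,0,0,0,0]
    - [0,0,0,0,0,0,0]

```text
time_s: 8.65
eef_pos: [0.64, -0.0271, 0.0177]
eef_rot: [0.515, -0.514, -0.485, 0.485]
wrist_force: [0.5, -0.2, -2.6]
opening: 0.247
```

```bash
python3 - <<'E'
from h import *
delta(j2w(41,97,16),TJ)
print(w2j(ctrl.get_obs()["eef_pos"]))
im,d,c=shot("wrist","w8")
cv2.imwrite("pics/w8b.png",cv2.resize(im[60:300,220:],None,fx=2.5,fy=2.5,interpolation=cv2.INTER_CUBIC)[:600])
E
```

```text
t 8.65 pos [ 0.64   -0.0271  0.0177] F [ 0.4755 -0.2309 -2.6457] op 0.24667407601923946
turn units [-0.0044 -0.0416 -0.0002]  shift in target axes units [0.1336 0.0575 0.0322] in current axes [0.1335 0.0575 0.0327]
[45.0087 97.9655 17.7246]
```

View pics/w8b.png

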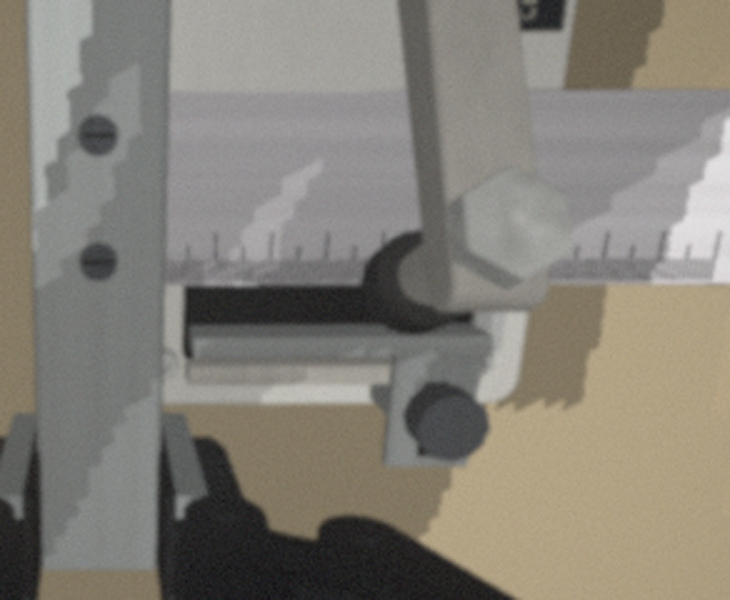

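Emit:
step_arm:
  commands:
    - [0,0,0,0,0.03,0,0]
    - [0,0,0,0,0.02,0,0]
    - [0,0,0,0,0,0,0]
    - [0,0,0,0,0,0,0]

```text
time_s: 9.1
eef_pos: [0.6402, -0.0268, 0.0165]
eef_rot: [-0.515, 0.515, 0.485, -0.485]
wrist_force: [0.0, 0.5, -2.9]
opening: 0.241
```

Emit:
step_arm:
  commands:
    - [0,0,0,0,0.02,0,0]
    - [0,0,0,0,0,0,0]
    - [0,0,0,0,0,0,0]

```text
time_s: 9.4
eef_pos: [0.6403, -0.0268, 0.0159]
eef_rot: [-0.514, 0.515, 0.485, -0.485]
wrist_force: [-0.4, -0.1, -2.3]
opening: 0.244
```

Emit:
step_arm:
  commands:
    - [0,0,0,0,0.02,0,0]
    - [0,0,0,0,0,0,0]
    - [0,0,0,0,0,0,0]

```text
time_s: 9.7
eef_pos: [0.6404, -0.0268, 0.0157]
eef_rot: [-0.514, 0.515, 0.485, -0.485]
wrist_force: [-1.5, 0.2, 1.7]
opening: 0.244
```

Emit:
step_arm:
  commands:
    - [0,0,0,0,0.02,0,0]
    - [0,0,0,0,0,0,0]
    - [0,0,0,0,0,0,0]

```text
time_s: 10.0
eef_pos: [0.6404, -0.0268, 0.0156]
eef_rot: [-0.514, 0.515, 0.485, -0.485]
wrist_force: [-3.9, 0.4, 7.0]
opening: 0.245
```

Emit:
step_arm:
  commands:
    - [0,0,0,0,-0.025,0,0]
    - [0,0,0,0.05,0,0,0]
    - [0,0,0,0.04,0,0,0]
    - [0,0,0,0,0,0,0]
    - [0,0,0,0,0,0,0]

```text
time_s: 10.5
eef_pos: [0.6408, -0.0243, 0.0157]
eef_rot: [-0.514, 0.515, 0.485, -0.485]
wrist_force: [0.6, -1.6, 2.8]
opening: 0.242
```

Emit:
step_arm:
  commands:
    - [0,0,0,0.02,0,0,0]
    - [0,0,0,0,0,0,0]
    - [0,0,0,0,0,0,0]

```text
time_s: 10.8
eef_pos: [0.6407, -0.0236, 0.0157]
eef_rot: [-0.514, 0.515, 0.485, -0.485]
wrist_force: [0.5, -2.6, 2.4]
opening: 0.242
```

Emit:
step_arm:
  commands:
    - [0,0,0,0.02,0,0,0]
    - [0,0,0,0,0,0,0]
    - [0,0,0,0,0,0,0]

```text
time_s: 11.1
eef_pos: [0.6407, -0.023, 0.0157]
eef_rot: [-0.514, 0.515, 0.485, -0.485]
wrist_force: [0.7, -2.6, 3.3]
opening: 0.247
```

Emit:
step_arm:
  commands:
    - [0,0,0,0.02,0,0,0]
    - [0,0,0,0,0,0,0]
    - [0,0,0,0,0,0,0]

```text
time_s: 11.4
eef_pos: [0.6407, -0.0224, 0.0157]
eef_rot: [-0.514, 0.515, 0.485, -0.485]
wrist_force: [-0.2, -3.6, 4.8]
opening: 0.247
```

Emit:
step_arm:
  commands:
    - [0,0,0,0,-0.015,0,0]
    - [0,0,0,0,0,0,0]
    - [0,0,0,0,0,0,0]

```text
time_s: 11.7
eef_pos: [0.6404, -0.022, 0.0157]
eef_rot: [0.515, -0.514, -0.485, 0.485]
wrist_force: [0.3, -1.5, 2.3]
opening: 0.246
```

```bash
python3 - <<'E'
from h import *
print(w2j(ctrl.get_obs()["eef_pos"]),ctrl.get_obs()["wrist_force"],ctrl.get_obs()["torque"])
im,d,c=shot("wrist","w9")
cv2.imwrite("pics/w9b.png",cv2.resize(im[120:270,220:420],None,fx=4,fy=4,interpolation=cv2.INTER_CUBIC)[:600])
E
```

```text
[39.8452 98.0058 15.686 ] [ 0.2673 -1.5241  2.331 ] [-0.2718 -0.2143  0.0299]
```

View pics/w9b.png

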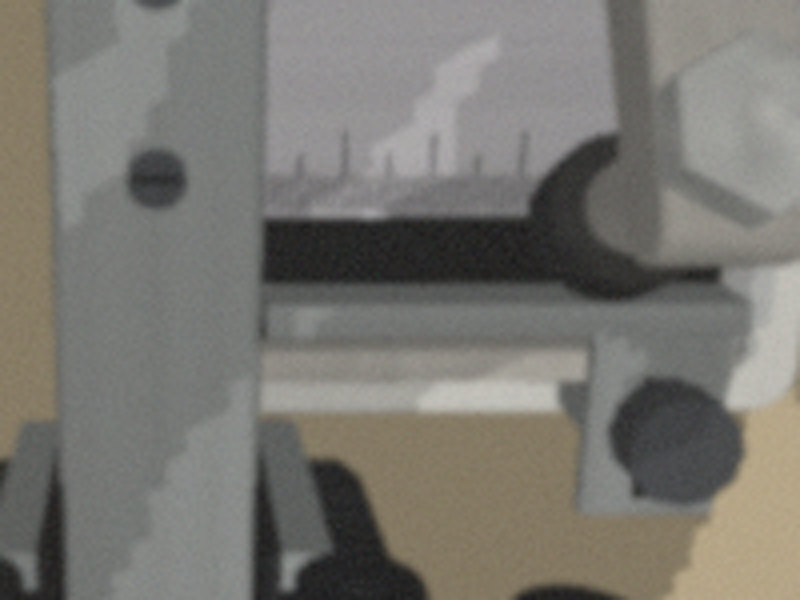

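Emit:
step_arm:
  commands:
    - [0,0,0,0,0,-0.05,0]
    - [0,0,0,0,0,-0.06,0]
    - [0,0,0,0,0,-0.06,0]
    - [0,0,0,0,0,-0.04,0]
    - [0,0,0,0,0,0,0]
    - [0,0,0,0,0,0,0]

```text
time_s: 12.35
eef_pos: [0.6448, -0.0218, 0.0155]
eef_rot: [0.516, -0.513, -0.484, 0.486]
wrist_force: [-6.3, 0.7, 7.0]
opening: 0.241
```

```bash
python3 - <<'E'
from h import *
o=ctrl.get_obs();r=rot(o["eef_rot"]).as_matrix();print(w2j(o["eef_pos"]),np.degrees(np.arctan2(r[1,0],r[0,0]))-90,o["torque"])
im,d,c=shot("wrist","w10")
cv2.imwrite("pics/w10b.png",cv2.resize(im[120:270,220:420],None,fx=4,fy=4,interpolation=cv2.INTER_CUBIC)[:600])
E
```

```text
[ 39.4536 102.4261  15.5026] -3.359712922090239 [0.0209 0.9827 0.0232]
```

View pics/w10b.png

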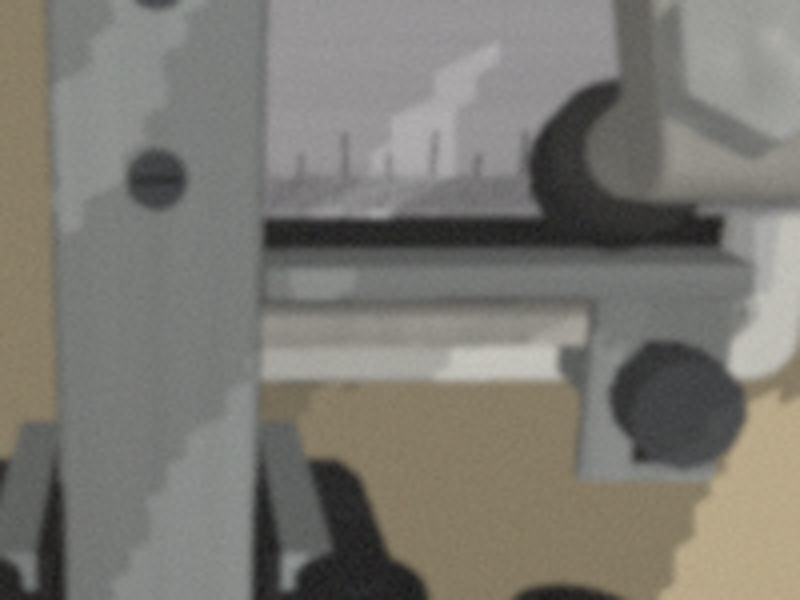

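Emit:
step_arm:
  commands:
    - [0,0,0,0,-0.02,0,0]
    - [0,0,0,0,0,0,0]
    - [0,0,0,0,0,0,0]

```text
time_s: 12.7
eef_pos: [0.6461, -0.0222, 0.0157]
eef_rot: [0.515, -0.514, -0.485, 0.485]
wrist_force: [-0.0, 0.6, -2.5]
opening: 0.244
```

```bash
python3 - <<'E'
from h import *
o=ctrl.get_obs();r=rot(o["eef_rot"]).as_matrix();print(w2j(o["eef_pos"]),np.degrees(np.arctan2(r[1,0],r[0,0]))-90,o["torque"],r[2])
E
```

```text
[ 39.7127 103.7695  15.7135] -3.374263890559533 [-0.0151 -0.0419 -0.0132] [ 0.0006 -1.      0.0014]
```

Emit:
step_arm:
  commands:
    - [0,0,0,0,0,-0.03,0]
    - [0,0,0,0,0,-0.03,0]
    - [0,0,0,0,0,0,0]
    - [0,0,0,0,0,0,0]

```text
time_s: 13.1
eef_pos: [0.6486, -0.0228, 0.0164]
eef_rot: [-0.515, 0.515, 0.485, -0.485]
wrist_force: [0.5, 0.5, -2.8]
opening: 0.245
```

Emit:
step_arm:
  commands:
    - [0,0,0,0,0,-0.015,0]
    - [0,0,0,0,0,0,0]
    - [0,0,0,0,0,0,0]

```text
time_s: 13.4
eef_pos: [0.6491, -0.0228, 0.0165]
eef_rot: [-0.514, 0.515, 0.485, -0.485]
wrist_force: [-0.5, 0.6, -3.1]
opening: 0.245
```

```bash
python3 - <<'E'
from h import *
o=ctrl.get_obs();r=rot(o["eef_rot"]).as_matrix();print(w2j(o["eef_pos"]),np.degrees(np.arctan2(r[1,0],r[0,0]))-90,o["torque"],r[2])
im,d,c=shot("wrist","w11")
cv2.imwrite("pics/w11b.png",cv2.resize(im[120:270,220:420],None,fx=4,fy=4,interpolation=cv2.INTER_CUBIC)[:600])
E
```

```text
[ 40.1819 106.7375  16.523 ] -3.3711670256158897 [ 0.0263 -0.148  -0.0028] [-0.     -1.     -0.0001]
```

View pics/w11b.png

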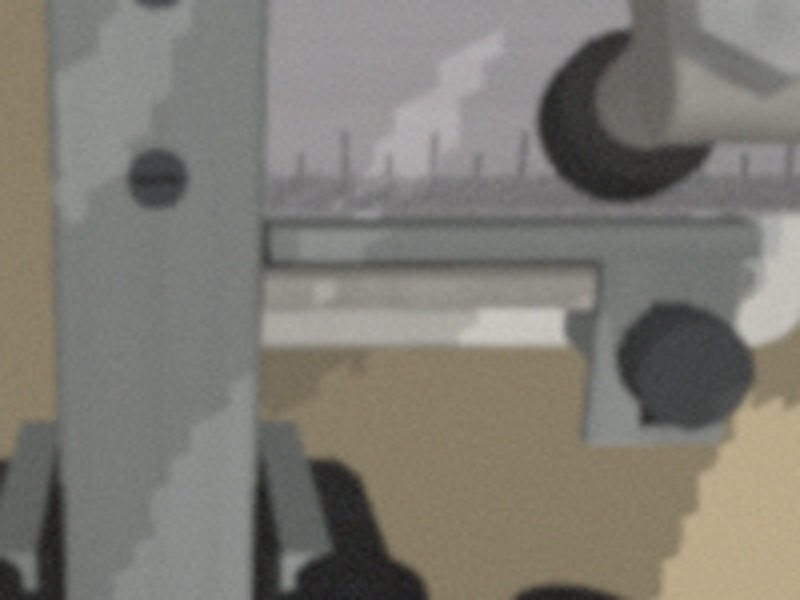

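Emit:
step_arm:
  commands:
    - [0,0,0,0,0.025,0,0]
    - [0,0,0,0,0,0,0]
    - [0,0,0,0,0,0,0]

```text
time_s: 13.75
eef_pos: [0.6491, -0.0228, 0.0159]
eef_rot: [-0.514, 0.515, 0.485, -0.485]
wrist_force: [0.0, 0.0, -1.2]
opening: 0.243
```

Emit:
step_arm:
  commands:
    - [0,0,0,0,0,-0.01,0]
    - [0,0,0,0,0,0,0]
    - [0,0,0,0,0,0,0]

```text
time_s: 14.05
eef_pos: [0.6492, -0.0228, 0.0157]
eef_rot: [0.515, -0.514, -0.485, 0.485]
wrist_force: [-0.3, -0.3, -1.5]
opening: 0.241
```

Emit:
step_arm:
  commands:
    - [0,0,0,0,0,-0.01,0]
    - [0,0,0,0,0,0,0]
    - [0,0,0,0,0,0,0]

```text
time_s: 14.35
eef_pos: [0.6495, -0.0228, 0.0157]
eef_rot: [0.515, -0.514, -0.485, 0.485]
wrist_force: [-0.6, 0.2, -2.3]
opening: 0.247
```

Emit:
step_arm:
  commands:
    - [0,0,0,0,0,-0.01,0]
    - [0,0,0,0,0,0,0]
    - [0,0,0,0,0,0,0]

```text
time_s: 14.65
eef_pos: [0.6495, -0.0227, 0.0157]
eef_rot: [0.515, -0.514, -0.485, 0.485]
wrist_force: [-2.8, -0.7, -0.2]
opening: 0.245
```

Emit:
step_arm:
  commands:
    - [0,0,0,0,0,-0.01,0]
    - [0,0,0,0,0,0,0]
    - [0,0,0,0,0,0,0]

```text
time_s: 14.95
eef_pos: [0.6496, -0.0227, 0.0156]
eef_rot: [0.515, -0.514, -0.485, 0.485]
wrist_force: [-4.0, 0.3, 1.8]
opening: 0.244
```

Emit:
step_arm:
  commands:
    - [0,0,0,0.01,-0.01,0.007,0]
    - [0,0,0,0,0,0,0]
    - [0,0,0,0,0,0,0]

```text
time_s: 15.25
eef_pos: [0.6496, -0.0227, 0.0157]
eef_rot: [0.515, -0.514, -0.485, 0.485]
wrist_force: [-3.2, -0.7, -1.5]
opening: 0.246
```

Emit:
step_arm:
  commands:
    - [0,0,0,0.01,0,0,0]
    - [0,0,0,0,0,0,0]
    - [0,0,0,0,0,0,0]

```text
time_s: 15.55
eef_pos: [0.6497, -0.0226, 0.0157]
eef_rot: [0.515, -0.514, -0.485, 0.485]
wrist_force: [-3.3, -2.7, -1.9]
opening: 0.244
```

Emit:
step_arm:
  commands:
    - [0,0,0,0.01,0,0,0]
    - [0,0,0,0,0,0,0]
    - [0,0,0,0,0,0,0]

```text
time_s: 15.85
eef_pos: [0.6497, -0.0224, 0.0158]
eef_rot: [0.514, -0.514, -0.485, 0.485]
wrist_force: [-4.7, -2.8, -2.1]
opening: 0.247
```

Emit:
step_arm:
  commands:
    - [0,0,0,0.01,0,0,0]
    - [0,0,0,0,0,0,0]
    - [0,0,0,0,0,0,0]

```text
time_s: 16.15
eef_pos: [0.6497, -0.0222, 0.0158]
eef_rot: [0.514, -0.514, -0.485, 0.485]
wrist_force: [-4.6, -3.0, -2.1]
opening: 0.243
```

Emit:
step_arm:
  commands:
    - [0,0,0,0.01,0,0.015,0]
    - [0,0,0,0,0,0,0]
    - [0,0,0,0,0,0,0]

```text
time_s: 16.45
eef_pos: [0.6497, -0.0216, 0.0159]
eef_rot: [-0.514, 0.515, 0.485, -0.485]
wrist_force: [-2.9, -2.3, -3.1]
opening: 0.244
```

Emit:
step_arm:
  commands:
    - [0,0,0,0.01,0,0,0]
    - [0,0,0,0,0,0,0]
    - [0,0,0,0,0,0,0]

```text
time_s: 16.75
eef_pos: [0.6497, -0.0215, 0.0159]
eef_rot: [-0.514, 0.515, 0.485, -0.485]
wrist_force: [-2.5, -3.9, -3.6]
opening: 0.244
```

```bash
python3 - <<'E'
from h import *
o=ctrl.get_obs();r=rot(o["eef_rot"]).as_matrix();print(w2j(o["eef_pos"]),np.degrees(np.arctan2(r[1,0],r[0,0]))-90,o["torque"],r[2])
im,d,c=shot("wrist","w12")
cv2.imwrite("pics/w12b.png",cv2.resize(im[60:260,220:480],None,fx=3,fy=3,interpolation=cv2.INTER_CUBIC)[:600])
E
```

```text
[ 38.861  107.3238  15.9361] -3.3689746875914466 [-0.7279  0.3593  0.2895] [-0.0007 -1.     -0.0001]
```

View pics/w12b.png

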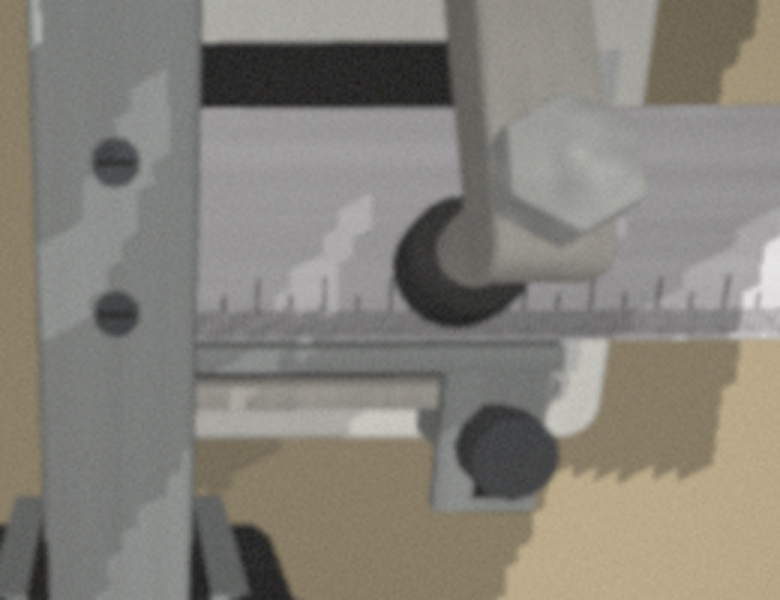

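Emit:
step_arm:
  commands:
    - [0,0,0,-0.007,0.01,0.005,0]
    - [0,0,0,0,0,0,0]
    - [0,0,0,0,0,0,0.3]
    - [0,0,0,0,0,0,0.36]
    - [0,0,0,0,0,0,0.38]
    - [0,0,0,0,0,0,0.38]

```text
time_s: 17.4
eef_pos: [0.6501, -0.021, 0.0162]
eef_rot: [-0.514, 0.515, 0.485, -0.485]
wrist_force: [-0.9, -0.2, -0.1]
opening: 0.377
```

```bash
python3 - <<'E'
from h import *
o=ctrl.get_obs();r=rot(o["eef_rot"]).as_matrix();print(w2j(o["eef_pos"]),np.degrees(np.arctan2(r[1,0],r[0,0]))-90,o["torque"],o["wrist_force"])
im,d,c=shot("wrist","w13")
cv2.imwrite("pics/w13b.png",cv2.resize(im[60:310,200:460],None,fx=2.4,fy=2.4,interpolation=cv2.INTER_CUBIC)[:600])
E
```

```text
[ 38.2936 107.654   16.2096] -3.3727009317973398 [ 0.0083 -0.0225 -0.0002] [-0.8813 -0.2159 -0.0549]
```

View pics/w13b.png

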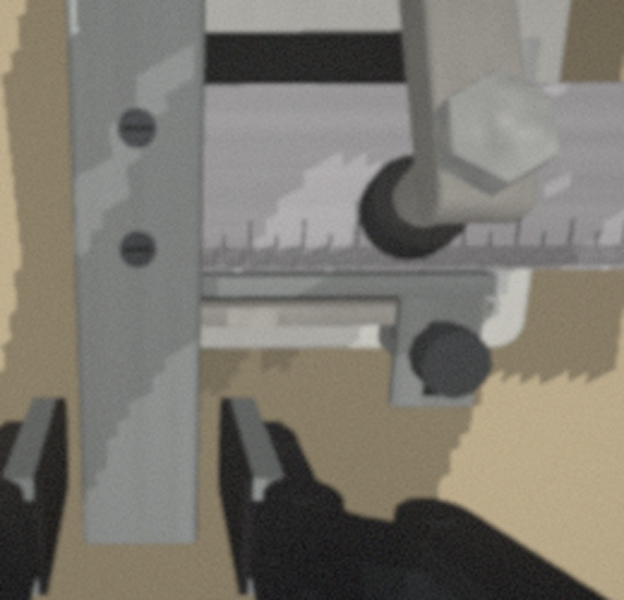

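Emit:
step_arm:
  commands:
    - [0,0,0,0,-0.4,0,0.38]
    - [0,0,0,0,-0.8,0,0.38]
    - [0,0,0,0,-0.8,0,0.2]
    - [0,0,0,-0.7,0,0,0]
    - [0,0,0,-0.9,0,0.5,0]
    - [0,0,0,-0.2,0,0.8,0]
    - [0,0,0,0,0,0.5,0]
    - [0,0,0,0,0,0,0]
    - [0,0,0,0,0,0,0]

```text
time_s: 18.35
eef_pos: [0.5932, -0.0721, 0.0768]
eef_rot: [-0.514, 0.515, 0.485, -0.485]
wrist_force: [-0.3, -0.4, -0.3]
opening: 0.004
```

```bash
python3 - <<'E'
from h import *
o=ctrl.get_obs();print(w2j(o["eef_pos"]),o["wrist_force"],o["opening"])
im,d,c=shot("wrist","w14")
cv2.imwrite("pics/w14b.png",cv2.resize(im,(800,600),interpolation=cv2.INTER_CUBIC)[:600])
E
```

```text
[92.4991 53.7023 76.798 ] [-0.329  -0.3589 -0.3439] 0.0037713281510923136
```

View pics/w14b.png

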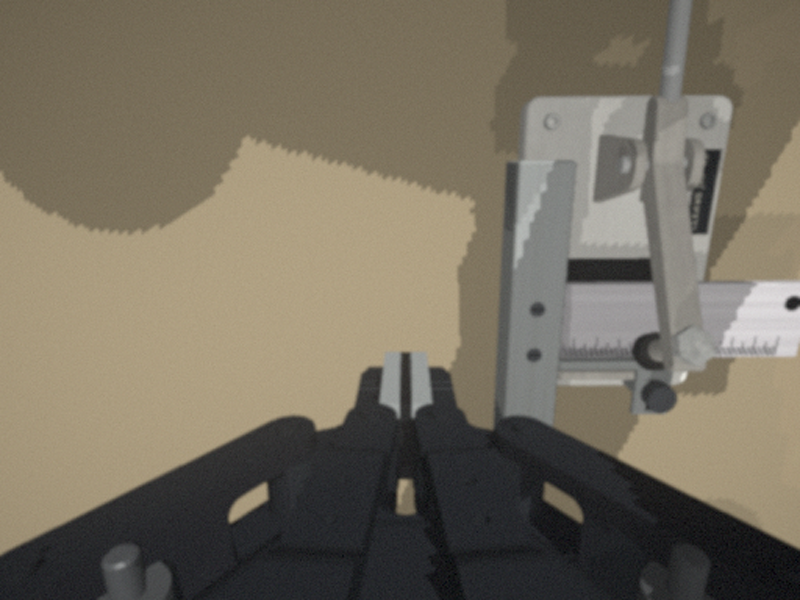

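Emit:
step_arm:
  commands:
    - [0,0,0,0,0.3,-0.37,0]
    - [0,0,0,0,0.7,0,0]
    - [0,0,0,0,0.5,0,0]
    - [0,0,0,-0.1,0,0,0]
    - [0,0,0,0.4,0,0,0]
    - [0,0,0,0.4,0,0,0]
    - [0,0,0,0,0,0,0]

```text
time_s: 19.1
eef_pos: [0.6053, -0.0496, 0.0316]
eef_rot: [-0.514, 0.514, 0.486, -0.485]
wrist_force: [0.1, 1.2, 0.1]
opening: 0.003
```

```bash
python3 - <<'E'
from h import *
o=ctrl.get_obs();print(w2j(o["eef_pos"]),o["wrist_force"],o["opening"])
im,d,c=shot("wrist","w15")
cv2.imwrite("pics/w15b.png",cv2.resize(im,(800,600),interpolation=cv2.INTER_CUBIC)[:600])
E
```

```text
[69.3953 64.4959 31.6048] [0.0905 1.1786 0.0967] 0.0027589087953486667
```

View pics/w15b.png

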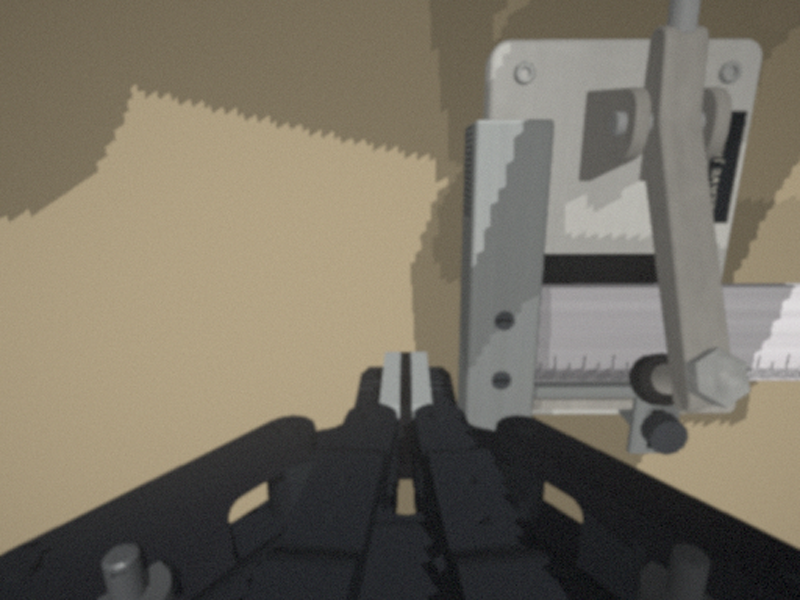

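Emit:
step_arm:
  commands:
    - [0,0,0,0.06,0,0,0]
    - [0,0,0,0,0,0,0]
    - [0,0,0,0,0,0,0]

```text
time_s: 19.45
eef_pos: [0.6049, -0.05, 0.031]
eef_rot: [-0.514, 0.515, 0.485, -0.485]
wrist_force: [-0.2, 0.7, 0.5]
opening: 0.001
```

Emit:
step_arm:
  commands:
    - [0,0,0,0.04,0,0,0]
    - [0,0,0,0,0,0,0]
    - [0,0,0,0,0,0,0]

```text
time_s: 19.75
eef_pos: [0.6048, -0.0487, 0.0307]
eef_rot: [0.515, -0.514, -0.485, 0.485]
wrist_force: [0.1, -0.2, 0.1]
opening: 0.002
```

Emit:
step_arm:
  commands:
    - [0,0,0,0.02,0,0,0]
    - [0,0,0,0,0,0,0]
    - [0,0,0,0,0,0,0]

```text
time_s: 20.05
eef_pos: [0.6049, -0.048, 0.0307]
eef_rot: [0.515, -0.514, -0.485, 0.485]
wrist_force: [-0.3, 0.8, 0.1]
opening: 0.004
```

Emit:
step_arm:
  commands:
    - [0,0,0,0.02,0,0,0]
    - [0,0,0,0,0,0,0]
    - [0,0,0,0,0,0,0]

```text
time_s: 20.35
eef_pos: [0.605, -0.0474, 0.0307]
eef_rot: [-0.514, 0.514, 0.485, -0.485]
wrist_force: [0.6, 0.6, 1.3]
opening: -0.001
```

Emit:
step_arm:
  commands:
    - [0,0,0,0.03,0,0,0]
    - [0,0,0,0,0,0,0]
    - [0,0,0,0,0,0,0]

```text
time_s: 20.65
eef_pos: [0.605, -0.0465, 0.0307]
eef_rot: [0.514, -0.514, -0.485, 0.485]
wrist_force: [0.3, 0.5, 0.2]
opening: 0.001
```

Emit:
step_arm:
  commands:
    - [0,0,0,0.03,0,0,0]
    - [0,0,0,0,0,0,0]
    - [0,0,0,0,0,0,0]

```text
time_s: 20.95
eef_pos: [0.6051, -0.0456, 0.0307]
eef_rot: [0.514, -0.514, -0.485, 0.485]
wrist_force: [0.3, -0.2, -1.0]
opening: -0.003
```

Emit:
step_arm:
  commands:
    - [0,0,0,0.03,0,0,0]
    - [0,0,0,0,0,0,0]
    - [0,0,0,0,0,0,0]

```text
time_s: 21.25
eef_pos: [0.6051, -0.0447, 0.0307]
eef_rot: [-0.514, 0.514, 0.485, -0.485]
wrist_force: [0.4, 0.2, -0.3]
opening: -0.0
```

```bash
python3 - <<'E'
from h import *
o=ctrl.get_obs();print(w2j(o["eef_pos"]),o["wrist_force"],o["opening"])
im,d,c=shot("wrist","w16")
cv2.imwrite("pics/w16b.png",cv2.resize(im[130:330,200:460],None,fx=3,fy=3,interpolation=cv2.INTER_CUBIC)[:600])
E
```

```text
[64.506  64.0837 30.7463] [ 0.3526  0.1806 -0.2692] -0.00025369107737233674
```

View pics/w16b.png

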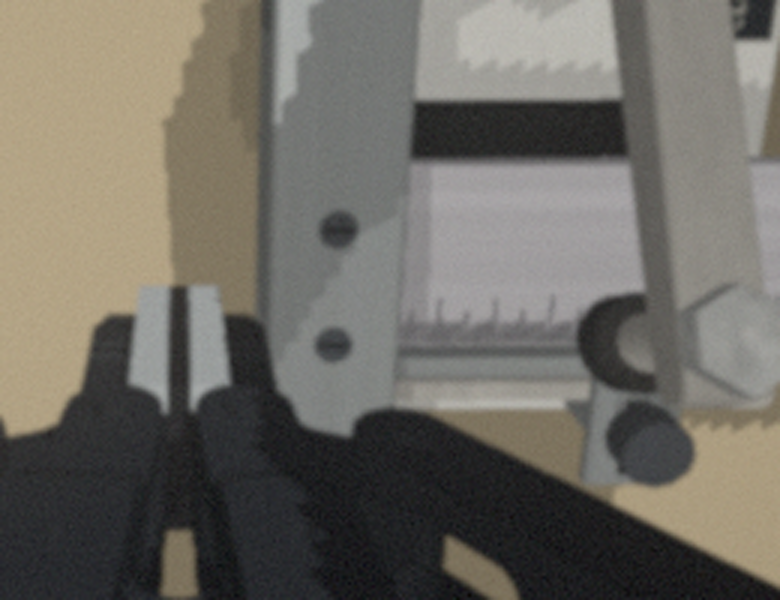

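Emit:
step_arm:
  commands:
    - [0,0,0,0.03,0,0,0]
    - [0,0,0,0,0,0,0]
    - [0,0,0,0,0,0,0]

```text
time_s: 21.6
eef_pos: [0.6052, -0.0438, 0.0307]
eef_rot: [-0.514, 0.514, 0.485, -0.485]
wrist_force: [0.9, 0.3, 0.3]
opening: -0.001
```

Emit:
step_arm:
  commands:
    - [0,0,0,0.03,0,0,0]
    - [0,0,0,0,0,0,0]
    - [0,0,0,0,0,0,0]

```text
time_s: 21.9
eef_pos: [0.6052, -0.0429, 0.0307]
eef_rot: [0.514, -0.514, -0.485, 0.485]
wrist_force: [0.0, -1.1, -1.2]
opening: -0.001
```

Emit:
step_arm:
  commands:
    - [0,0,0,0.02,0,0,0]
    - [0,0,0,0,0,0,0]
    - [0,0,0,0,0,0,0]

```text
time_s: 22.2
eef_pos: [0.6053, -0.0423, 0.0307]
eef_rot: [0.515, -0.514, -0.485, 0.485]
wrist_force: [-0.1, 0.2, 0.0]
opening: 0.0
```

Emit:
step_arm:
  commands:
    - [0,0,0,0.02,0,0,0]
    - [0,0,0,0,0,0,0]
    - [0,0,0,0,0,0,0]

```text
time_s: 22.5
eef_pos: [0.6053, -0.042, 0.0308]
eef_rot: [-0.514, 0.515, 0.485, -0.485]
wrist_force: [-0.1, -1.1, -0.9]
opening: 0.003
```

Emit:
step_arm:
  commands:
    - [0,0,0,0.02,0,0,0]
    - [0,0,0,0,0,0,0]
    - [0,0,0,0,0,0,0]

```text
time_s: 22.8
eef_pos: [0.6054, -0.0417, 0.0308]
eef_rot: [-0.514, 0.515, 0.485, -0.485]
wrist_force: [-0.3, -4.9, -1.5]
opening: 0.004
```

Emit:
step_arm:
  commands:
    - [0,0,0,-0.1,0,0,0]
    - [0,0,0,-0.5,0,0,0]
    - [0,0,0,0,0,0,0]
    - [0,0,0,0,0,0,0]

```text
time_s: 23.2
eef_pos: [0.6043, -0.0596, 0.0308]
eef_rot: [0.515, -0.515, -0.485, 0.485]
wrist_force: [0.4, -0.2, 0.7]
opening: -0.0
```

```bash
python3 - <<'E'
from h import *
o=ctrl.get_obs();print(w2j(o["eef_pos"]),o["wrist_force"],o["opening"])
im,d,c=shot("wrist","w17")
cv2.imwrite("pics/w17b.png",cv2.resize(im[130:290,290:500],None,fx=3.7,fy=3.7,interpolation=cv2.INTER_CUBIC)[:600])
E
```

```text
[79.3566 64.0532 30.7773] [ 0.4408 -0.2443  0.7213] -0.00015417450534646162
```

View pics/w17b.png

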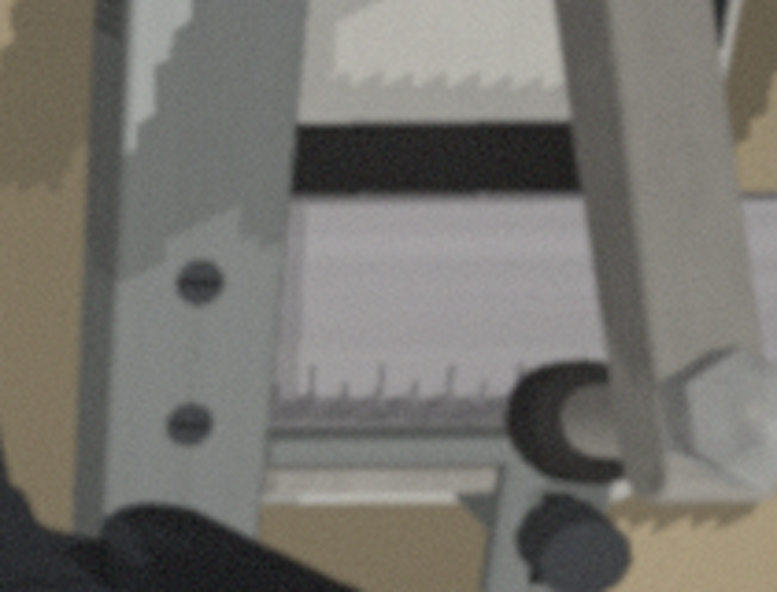

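The square now sits against the platform side and the stop: the scale edge meets the stop face at about row 430, and the two run parallel. Next is the clamp.

Emit:
step_arm:
  commands:
    - [0,0,0,0,-0.6,0,0]
    - [0,0,0,0,-1,0,0]
    - [0,0,0,0,-0.9,0,0]
    - [0,0,0,0.3,0,0.1,0]
    - [0,0,0,0.8,0,0.3,0]
    - [0,0,0,0.8,0,0.3,0]
    - [0,0,0,0.6,0,0,0]
    - [0,0,0,0.13,0,0,0]
    - [0,0,0,0,0,0,0]
    - [0,0,0,0,0,0,0]

```text
time_s: 24.25
eef_pos: [0.588, 0.0204, 0.1055]
eef_rot: [0.515, -0.514, -0.485, 0.485]
wrist_force: [0.4, 0.5, -0.4]
opening: -0.001
```

```bash
python3 - <<'E'
from h import *
o=ctrl.get_obs();print(w2j(o["eef_pos"]),o["wrist_force"],o["opening"])
im,d,c=shot("wrist","w18")
cv2.imwrite("pics/w18b.png",cv2.resize(im,(800,600),interpolation=cv2.INTER_CUBIC)[:600])
E
```

```text
[  0.4282  43.3496 105.4609] [ 0.3897  0.5392 -0.4095] -0.0008746271757469822
```

View pics/w18b.png

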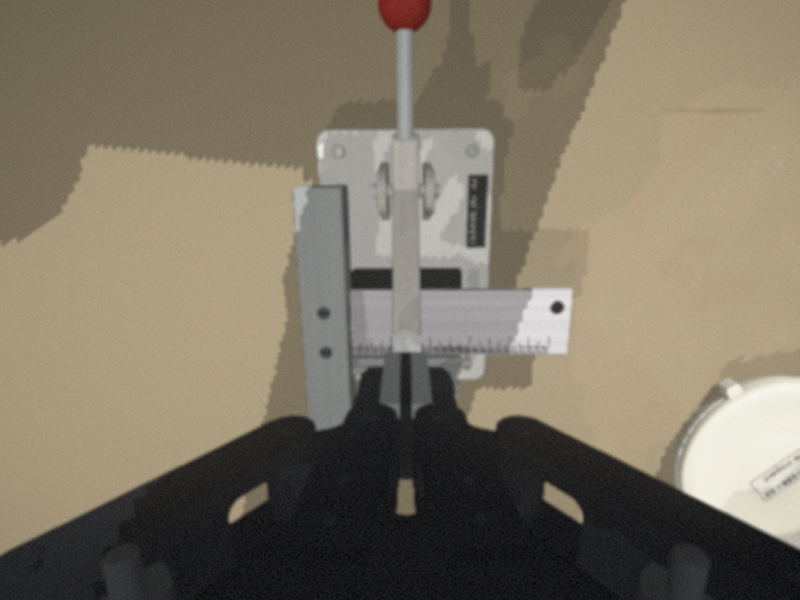

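Emit:
step_arm:
  commands:
    - [0,0,0,0,0.3,0,0]
    - [0,0,0,0,0.4,0,0]
    - [0,0,0,0,0.1,0,0]
    - [0,0,0,0,0.1,0,0]
    - [0,0,0,0,0,0,0]

```text
time_s: 24.8
eef_pos: [0.5877, 0.0208, 0.0782]
eef_rot: [0.515, -0.514, -0.485, 0.485]
wrist_force: [0.1, 0.0, 0.4]
opening: 0.002
```

Emit:
step_arm:
  commands:
    - [0,0,0,0,0.08,-0.04,0]
    - [0,0,0,0,0.08,-0.04,0]
    - [0,0,0,0,0.08,-0.04,0]
    - [0,0,0,0,0,0,0]

```text
time_s: 25.2
eef_pos: [0.5915, 0.0208, 0.0711]
eef_rot: [0.515, -0.514, -0.485, 0.485]
wrist_force: [-1.3, -0.1, -0.6]
opening: -0.001
```

Emit:
step_arm:
  commands:
    - [0,0,0,0,0.08,-0.03,0]
    - [0,0,0,0,0.08,-0.03,0]
    - [0,0,0,0,0.08,-0.03,0]
    - [0,0,0,0,0.08,-0.02,0]
    - [0,0,0,0,0.08,-0.02,0]
    - [0,0,0,0,0,0,0]
    - [0,0,0,0,0,0,0]

```text
time_s: 25.9
eef_pos: [0.5954, 0.0204, 0.0594]
eef_rot: [0.515, -0.514, -0.485, 0.485]
wrist_force: [0.4, -0.3, 0.5]
opening: 0.004
```

Emit:
step_arm:
  commands:
    - [0,0,0,0,0.04,0,0]
    - [0,0,0,0,0,0,0]
    - [0,0,0,0,0,0,0]

```text
time_s: 26.2
eef_pos: [0.5955, 0.0204, 0.0584]
eef_rot: [-0.514, 0.515, 0.485, -0.485]
wrist_force: [-0.2, 0.0, 0.5]
opening: -0.001
```

Emit:
step_arm:
  commands:
    - [0,0,0,0,0.03,0,0]
    - [0,0,0,0,0,0,0]
    - [0,0,0,0,0,0,0]

```text
time_s: 26.5
eef_pos: [0.5955, 0.0204, 0.0575]
eef_rot: [-0.514, 0.515, 0.485, -0.485]
wrist_force: [0.8, -0.8, 0.3]
opening: -0.002
```

Emit:
step_arm:
  commands:
    - [0,0,0,0,0.03,0,0]
    - [0,0,0,0,0,0,0]
    - [0,0,0,0,0,0,0]

```text
time_s: 26.8
eef_pos: [0.5955, 0.0204, 0.0565]
eef_rot: [-0.515, 0.515, 0.485, -0.485]
wrist_force: [0.3, 0.2, 0.7]
opening: -0.003
```

Emit:
step_arm:
  commands:
    - [0,0,0,0,0.03,0,0]
    - [0,0,0,0,0,0,0]
    - [0,0,0,0,0,0,0]

```text
time_s: 27.1
eef_pos: [0.5955, 0.0204, 0.0556]
eef_rot: [0.515, -0.514, -0.485, 0.485]
wrist_force: [0.7, 0.4, 0.9]
opening: -0.001
```

Emit:
step_arm:
  commands:
    - [0,0,0,0,0.03,0,0]
    - [0,0,0,0,0,0,0]
    - [0,0,0,0,0,0,0]

```text
time_s: 27.4
eef_pos: [0.5956, 0.0204, 0.0553]
eef_rot: [-0.514, 0.515, 0.485, -0.485]
wrist_force: [-1.5, 0.7, 5.5]
opening: -0.001
```

Emit:
step_arm:
  commands:
    - [0,0,0,0,0.02,0,0]
    - [0,0,0,0,0,0,0]
    - [0,0,0,0,0,0,0]

```text
time_s: 27.7
eef_pos: [0.5957, 0.0204, 0.0552]
eef_rot: [-0.514, 0.515, 0.485, -0.485]
wrist_force: [-2.6, 0.0, 9.5]
opening: -0.002
```

Emit:
step_arm:
  commands:
    - [0,0,0,0,-0.1,0,0]
    - [0,0,0,0,-0.4,0,0]
    - [0,0,0,0,-1,0,0]
    - [0,0,0,0,-1,0,0]
    - [0,0,0,0,-1,0.2,0]
    - [0,0,0,0,-0.5,0.5,0]
    - [0,0,0,0,0,0,0]
    - [0,0,0,0,0,0,0]

```text
time_s: 28.5
eef_pos: [0.5745, 0.0217, 0.1744]
eef_rot: [-0.514, 0.515, 0.485, -0.485]
wrist_force: [-0.4, 0.0, -0.1]
opening: -0.003
```

```bash
python3 - <<'E'
from h import *
o=ctrl.get_obs();print(w2j(o["eef_pos"]),o["wrist_force"],o["opening"])
im,d,c=shot("wrist","w19")
cv2.imwrite("pics/w19b.png",cv2.resize(im[:250,150:400],None,fx=2.4,fy=2.4,interpolation=cv2.INTER_CUBIC)[:600])
im,d,c=shot("side","s19")
cv2.imwrite("pics/s19b.png",cv2.resize(im[140:240,200:340],None,fx=5.5,fy=5.5,interpolation=cv2.INTER_CUBIC))
im,d,c=shot("top","t19")
cv2.imwrite("pics/t19b.png",cv2.resize(im[130:280,220:400],None,fx=4,fy=4,interpolation=cv2.INTER_CUBIC))
E
```

```text
[ -0.132   29.8852 174.3807] [-0.3769  0.0435 -0.0953] -0.002912128762820849
```

View pics/w19b.png

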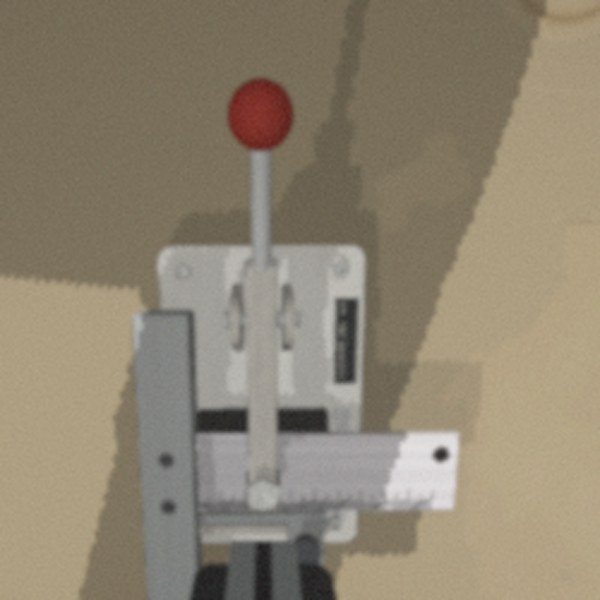

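View pics/s19b.png

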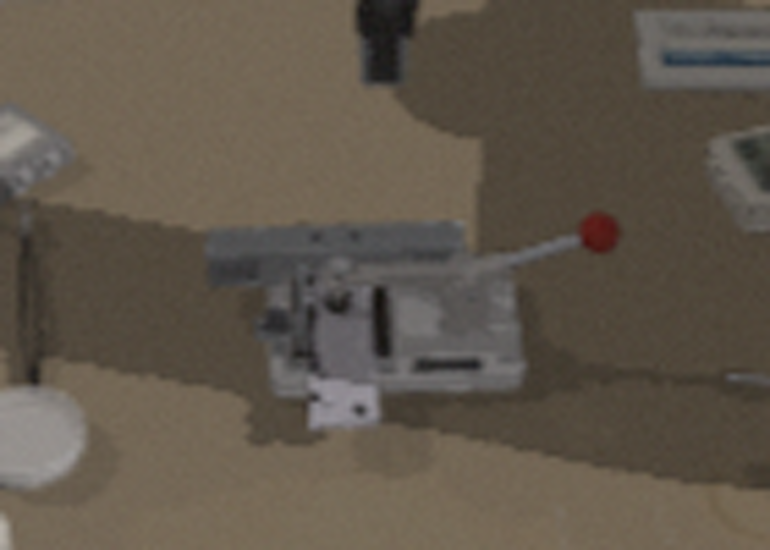

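Emit:
step_arm:
  commands:
    - [0,0,0,0,0,-0.7,0]
    - [0,0,0,0,0.3,-1,0]
    - [0,0,0,0,0.6,-0.8,0]
    - [0,0,0,0,0.6,0,0]
    - [0,0,0,0,0.4,0,0]
    - [0,0,0,0,0,0,0]
    - [0,0,0,0,0,0,0]

```text
time_s: 29.35
eef_pos: [0.6489, 0.0173, 0.1168]
eef_rot: [0.515, -0.514, -0.485, 0.485]
wrist_force: [-1.1, 0.4, -0.2]
opening: 0.001
```

```bash
python3 - <<'E'
from h import *
o=ctrl.get_obs();print(o["time_s"],w2j(o["eef_pos"]),o["wrist_force"],o["opening"])
im,d,c=shot("wrist","w20")
cv2.imwrite("pics/w20b.png",cv2.resize(im[100:250,170:370],None,fx=4,fy=4,interpolation=cv2.INTER_CUBIC)[:600])
E
```

```text
29.35 [  0.1395 104.3589 116.7536] [-1.0634  0.4168 -0.1784] 0.0008932837951689624
```

View pics/w20b.png

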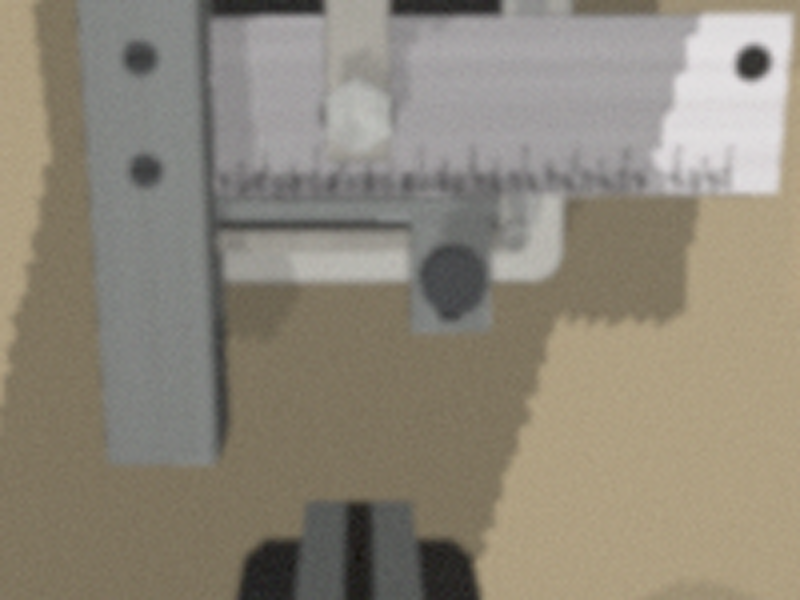

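View pics/t19b.png

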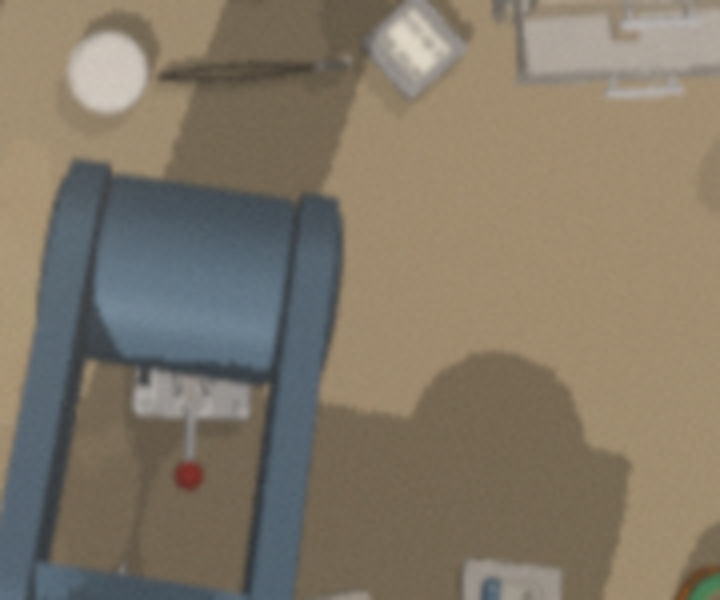

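```bash
python3 - <<'E'
from h import *
z=np.load("w20.npz");c={k:z[k] for k in("intrinsics","R","t")}
f=lambda L:np.array(L)/4+[170,100]
def a(n,px,zz):
    w=unproj(f(px),zz,c);v=w[1]-w[0];print(n,[w2j(p) for p in w],np.degrees(np.arctan2(v[1],v[0]))%180-90)
a("scale edge",[[215,197],[778,193]],.025)
a("near edge",[[212,17],[790,14]],.025)
a("stop back",[[222,224],[405,224]],.029)
a("base back",[[232,281],[545,281]],.014)
a("head inner",[[217,462],[207,5]],.038)
E
```

```text
scale edge [array([28.0212, 69.8341, 25.    ]), array([-82.0114,  69.5524,  25.    ])] -3.0033421281094803
near edge [array([27.3552, 35.963 , 25.    ]), array([-81.2312,  35.9011,  25.    ])] -3.117347331278225
stop back [array([26.3853, 74.4975, 29.    ]), array([-8.9976, 74.6594, 29.    ])] -3.41215630564605
base back [array([26.4116, 88.9679, 14.    ]), array([-38.898 ,  89.2696,  14.    ])] -3.414661269957307
head inner [array([ 27.9848, 120.0921,  38.    ]), array([26.6657, 33.9405, 38.    ])] 85.97281197066218
```

```bash
python3 - <<'E'
from bench import ctrl
print(ctrl.hand_in())
E
```

```text
the job is handed in; nothing more can be done
None
```

The T-square is seated in the jig and the clamp is shut on its blade. I handed the job in at about 29 s with the gripper clear of everything.

**What I did**
- I gripped the head at its far end, slid the blade in under the open clamp and laid it on the platform.
- I slid the scale edge up to the back stop until I felt it, then brought the head up to the platform side and let go.
- I pushed the head lightly against the platform side with shut fingers, up to 4.9 N, to square it up.
- I closed the clamp by pressing on the nut. It met the blade at 55 mm, the height given for shut on the blade, and I pressed up to 9.5 N.

**Last checks**
- **Blade at the stop:** the final wrist picture shows no gap between them. The scale edge measures y ≈ 69.7 mm, against about 69.8 mm for the stop face measured before contact.
- **Stop not shifted:** the back of the stop measured 74.0 mm before and 74.5 mm after. That is about the error of measuring from the pictures, but I could not rule out a shift of a few tenths of a millimetre.
- **Angles:** the blade's edges measured -3.0° to -3.1°, against about -3.1° for the jig. The head's inner face read about 0.9° off the jig, which disagrees with the blade and is probably picture error.
- **Forces at the stop:** the highest wrist reading once the blade was touching was 4.7 N. A 6.3 N reading came earlier, with the blade still about 3 mm short and dragging on the platform.
- **Other things:** the dish looked unmoved in the last top view. I did not check the sample box again, but the arm did not work near it.

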